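# Demould a cured specimen casting, load the scanner tray and trip its switch

## Robot

A 7-joint arm with a two-finger parallel gripper is mounted at the origin on the work surface. World frame = base frame: x ahead of the robot, y to its left, z up, the work surface at z = 0. Lengths are in m, angles in degrees, forces in N, time in s.
With the tool pointing down it reaches from about 0.425 to 0.875 m from the base axis. Payload 4.7 kg.
Tool frame: the origin (TCP) lies on the centre line of the jaws, within the pads' length; the fingertips stand 8 mm ahead of it and the grasp point (between the pads) lies 11 mm behind it; z points along the fingers, x is the direction in which the jaws open and shut, and the axes are right-handed (so a half turn about z gives the same grasp; the last joint's range is limited). The gripper opens to 87 mm and grips with 3 to 60 N. Pads are 19 mm wide; open, the fingers measure 117 mm over their backs; the gripper's body (75 mm by 190 mm) begins 51 mm behind the grasp point.
Start: joints at [70.823, 18.392, -4.016, 83.108, 1.295, 78.541, -3.26], TCP at [0.222, -0.611, 0.208] pointing down, gripper open.
Joint ranges: [-163.93, 163.93], [-17.29, 119.83], [-79.2, 71.16], [3.27, 140.29], [-89.18, 269.18], [5.43, 117.66], [-154.24, 154.24]. Speed limits (degrees/s): [147.25, 147.25, 180, 180, 180, 180, 180].

## Interface

Orientations are given as [roll, pitch, yaw] about the fixed x, y, z axes, in that order (R = Rz(yaw) Ry(pitch) Rx(roll)).
In Python, from cell import telemetry, read_camera, get_calibration, sign_off gives the robot as it stands. The module is installed in compiled form; this text tells all that it offers.
- The arm moves only by the tool carry_out, never from a script. Its arguments are lists of equal length, an entry for each row: "translation": the shift along the tool's x, y, z in cm, a list of three; "turn": the turn about the tool's z in rad; "gripper": the opening, from 0 (shut) to 1 (fully open). In form: {"translation": [[dx, dy, dz], ...], "turn": [turn, ...], "gripper": [gripper, ...]}. A call has 1 to 5 rows; each row is the pose to reach, as a shift and turn from the pose commanded when the call began, along the tool's axes at that moment; what a row does not reach only later rows make up. A row lasts 1/8 s, in which the tool goes at most 62.5 mm and 10.7 degrees, less where a joint would pass 70% of its speed; a pose out of reach is approached as far as the arm can. A call with a gripper value outside its range is refused whole. The fingers move at their own pace and stop on an object; "squeeze" is the grip in N (left out, the last holds). Time passes only in rows, so rows that repeat a pose let the fingers close. It gives the time, the measured TCP pose, the force and the opening at its end, in the units of the state.
- telemetry.get_obs(): the state, without advancing time (a new reading comes with each control period).
- read_camera(name): name is "scene" or "top" or "wrist"; returns the picture (384x512x3 uint8, red, green, blue); there is no depth.
- get_calibration(name): a dict with "fx", "fy", "cx", "cy" (pixels), "k1" (the pictures are not rectified: a ray, as slopes to the right and down, at radius r is drawn at 1 + k1 r^2 times it, then the intrinsics apply), "R" (3x3) and "t" (3): a world point X has camera coordinates R X + t. Camera axes: x right, y down, z forward; pixel columns grow to the right and rows downward; lengths in m; the calibration is good to about 2 mm. A picture is of the moment at which its call begins: read the wrist's pose just before it. get_calibration takes no time and is no camera call; for the wrist camera it gives the pose at the moment of the call.
- sign_off(): hands the job in, once; it reports no verdict.
The state is a dict: "time_s": time; "qpos": joint angles; "joint_velocities": joint speeds; "effort": joint torques, N m; "tool_pos": TCP position; "tool_rot": TCP orientation; "force": force on the tool from outside, world axes, zero at the start; "wrist_torque": the same for the moment, N m; "grip_width": finger opening in m.
Only numpy, scipy, OpenCV 4.12 (cv2) and the standard library are available. Lean on these libraries where they do the work, as an engineer would, in place of code of your own. Each camera call takes 0.05 s, during which the arm holds its last target.

## Task

Lift the cured amber casting out of the open mould, swinging the red retaining bar out of the way first if it is in your way, and set it down, without dropping it, upright on the green pad in the empty bay of the white scanner tray. Only once it lies there and you have let go of it, push the roller lever of the limit switch over until it clicks (about 25 degrees) and let it spring back. Leave the blue casting in the mould, the grey casting in the tray, and the bottle, beaker and microscope objective where they stand.

Things in the scene. Friction and masses are not known exactly. Their poses are not given: they have to be found in the camera images.
- mould: Open aluminium mould, fixed: 120 mm (x) x 160 mm (y) x 30 mm high. Origin at the centre of its underside, z up. Two cavities 66 (x) x 36 mm, 16 mm deep, centred at x = 0, y = +38 and -38 mm. Four guide pins, 10 mm thick, stand 22 mm above its top at x = +-50, y = +-70 mm; the bar's pivot post, 16 mm thick, at x = +50, y = 0.
- amber_center (a point): Amber casting, 60 g, in either cavity, 48 mm high: lower body 60 (x) x 30 (y) x 16 mm in the cavity, 3 mm clearance; centred on it a rib 44 (x) x 16 (y) x 32 mm high, wholly above the mould's top: grip it across its 16 mm. Point at its centre half-way up, 24 mm above its underside (8 mm above the mould's top at the start). z up, x along the mould's x. Either way round will do in the tray.
- blue_center (a point): Blue casting in the mould's other cavity, still curing: same shape and size as the amber casting; leave it where it is. Point half-way up, 24 mm above its underside; axes as for the amber one.
- grey_center (a point): Grey casting already in the tray's other bay: same shape and size as the amber casting; leave it where it is. Point half-way up, 24 mm above its underside; axes as for the amber one.
- bar (a joint): Angle of the red retaining bar about its upright pivot, rad, -2.4 to 2.4; at angle a its knob is at mould x = 50 - 70 cos a, y = 70 sin a mm. Turns easily (0.03 N m), stays where left, which may be anywhere, also over the blue casting. 14 mm wide, underside 66 and top 74 mm above the bench, 4 mm over the ribs. Cavities lie at about +-0.65 rad; it blocks the one it is within some 1.1 rad of.
- bar_knob (a point): Black upright knob at the free end of the retaining bar, 12 mm thick, 28 mm tall (74 to 102 mm above the bench). Point on its axis, 88 mm above the bench.
- pad_top (a point): Centre of the top of the green pad (74 x 42 mm) on the floor of the tray's empty bay, 15 mm above the bench. x runs along the bay, z up. The bay is 78 mm (x) x 46 mm (y) inside, its 4 mm thick fences stand 8 mm above the pad. A casting standing on the pad has its centre point 24 mm above this point.
- tray: White scanner loading tray, fixed: 100 mm (x) x 160 mm (y), base 12 mm thick. Origin at the centre of its underside, z up. Two fenced bays along its x, centred at y = +38 and y = -38 mm; the empty one has the green pad, the other holds the grey casting.
- switch: Blue roller-lever limit switch, fixed beyond the tray: foot 50 x 60 mm, housing 30 mm (x) x 40 mm (y), top 80 mm above the bench. Origin at the centre of the foot's underside, z up. The lever pivots on its -x face, 24.5 mm from the origin, 60 mm above the bench, about the x axis; its 50 mm arm stands straight up at rest and can only be pushed towards the switch's +y.
- lever (a joint): Angle of the switch's lever, rad: 0 upright at rest, growing as the roller is pushed towards the switch's +y; clicks at 0.45, stop at 0.9. A spring brings it back; pushing the roller takes about 3 to 4 N at the click.
- roller (a point): Centre of the yellow roller (20 mm diameter, 12 mm wide along the switch's x) at the end of the lever, 110 mm above the bench at rest. The roller stands above the housing.
- bottle_center (a point): Brown bottle, 46 mm thick, 105 mm tall, standing on the bench; point half-way up. Leave alone.
- beaker_center (a point): White cup-shaped beaker, 52 mm wide, 60 mm tall, standing on the bench; point half-way up. Leave alone.
- objective_center (a point): Dark microscope objective, 44 mm wide, 56 mm tall, standing on the bench; point half-way up. Leave alone.
There are look-alikes about, which are no part of the job. What is shaped like the part that bears beaker_center but pink or purple is not meant.

How it is judged:
By the outcome, as a careful person would: the job done as asked, in the order asked, and still so for the second after the job is handed in, with the robot touching nothing.
It also fails if it takes over 61 s, if anything falls off the work surface, if the arm or the gripper's body presses on something with over 40 N, if the wrist force passes 120 N, or if a joint passes its speed limit or range.

## Working session

There is one attempt and no reset: what is moved stays moved. The work goes in short steps, Python scripts to look and compute and a tool call to move; the robot and the scene stay as the last step left them, time stands still between calls to the robot, and variables do not carry over. Pictures are saved under pics/ and viewed, and the job is handed in when it is done.

Besides the shell and the picture viewer there is one more tool, called after "Request:" as name([rows], argument=value, ...), one row to a line, values as JSON. carry_out: Moves the arm, as the interface text tells. Its arguments: {"type":"object","properties":{"translation":{"type":"array","items":{"type":"array","items":{"type":"number"}}},"turn":{"type":"array","items":{"type":"number"}},"gripper":{"type":"array","items":{"type":"number"}},"squeeze":{"type":"number"}},"required":["translation","turn","gripper"]}

```bash
mkdir -p pics; python3 - <<'E'
from cell import telemetry, read_camera, get_calibration
import cv2
print(telemetry.get_obs())
for n in ["scene","top","wrist"]:
    c=get_calibration(n); print(n,c)
    cv2.imwrite(f"pics/{n}0.png",cv2.cvtColor(read_camera(n),cv2.COLOR_RGB2BGR))
E
```

```text
{'time_s': 0.0, 'qpos': array([70.8230564 , 18.43954412, -4.01754416, 83.17693599,  1.29771   ,
       78.54082412, -3.26230259]), 'joint_velocities': array([ 0.09104085,  0.0908006 ,  0.01232765,  0.03263197,  0.03623324,
       -0.02004523,  0.09788318]), 'effort': array([-1.06649820e-04, -4.91288853e+01, -4.03957246e-01, -3.12527061e+01,
       -6.38999976e-02,  4.36241738e-02,  1.89007865e-04]), 'tool_pos': array([ 0.22190004, -0.61031132,  0.20643853]), 'tool_rot': array([ 1.79992116e+02,  1.11896963e-01, -7.00131210e+01]), 'force': array([ 0.04003389, -0.61889512,  0.14952719]), 'wrist_torque': array([ 0.04375917, -0.03101089,  0.04494336]), 'grip_width': 0.08678813371494047}
scene {'fx': 370.2684190636105, 'fy': 370.2684190636105, 'cx': 257.436784599927, 'cy': 193.61041363382893, 'k1': -0.07324724408350151, 'R': array([[ 0.56117532,  0.82762668,  0.01078634],
       [ 0.47185305, -0.30918062, -0.82568883],
       [-0.68002718,  0.46844576, -0.5640227 ]]), 't': array([-0.2487549 , -0.14982339,  1.31099719])}
top {'fx': 488.0923201091184, 'fy': 488.0923201091184, 'cx': 258.3440795809154, 'cy': 201.2493453471802, 'k1': -0.12187312467775689, 'R': array([[ 0.01822537, -0.99979515, -0.00880317],
       [-0.98224442, -0.01625979, -0.18689974],
       [ 0.18671831,  0.01205318, -0.98233955]]), 't': array([0.0230804 , 0.46508761, 0.95839677])}
wrist {'fx': 279.45662739858096, 'fy': 279.45662739858096, 'cx': 252.7779748629094, 'cy': 190.3800838025514, 'k1': -0.020348610203920866, 'R': array([[ 0.34058444, -0.9402086 , -0.00316598],
       [-0.89874004, -0.32654811,  0.29263061],
       [-0.27616766, -0.09682004, -0.95622032]]), 't': array([-0.64971838, -0.03479555,  0.39419049])}
```

View pics/scene0.png

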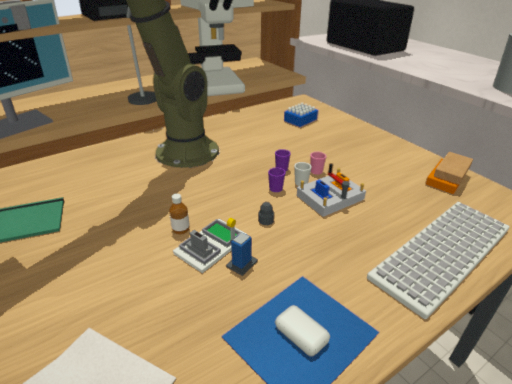

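View pics/top0.png

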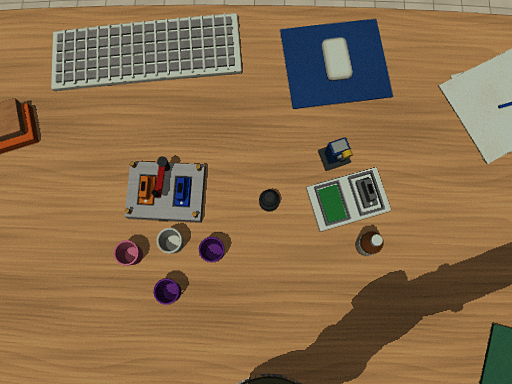

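View pics/wrist0.png

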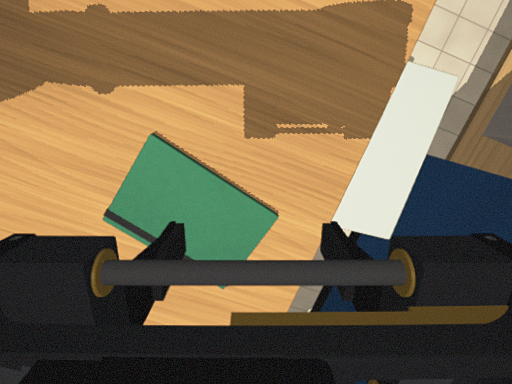

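```bash
cat > h.py <<'E'
import numpy as np, cv2
from cell import telemetry, read_camera, get_calibration
def proj(X,c):
    X=np.atleast_2d(X); p=X@np.array(c["R"]).T+c["t"]; s=p[:,:2]/p[:,2:]
    r2=(s**2).sum(1,keepdims=True); s=s*(1+c["k1"]*r2)
    return s*[c["fx"],c["fy"]]+[c["cx"],c["cy"]]
def unproj(uv,z,c):
    uv=np.atleast_2d(np.array(uv,float)); d=(uv-[c["cx"],c["cy"]])/[c["fx"],c["fy"]]
    s=d.copy()
    for _ in range(20): s=d/(1+c["k1"]*(s**2).sum(1,keepdims=True))
    R=np.array(c["R"]); o=-R.T@c["t"]; v=np.c_[s,np.ones(len(s))]@R
    return o+v*((z-o[2])/v[:,2])[:,None]
def crop(n,img,x0,y0,x1,y1,k):
    im=cv2.resize(img[y0:y1,x0:x1],None,fx=k,fy=k,interpolation=cv2.INTER_CUBIC)
    cv2.imwrite(n,im)
E
python3 - <<'E'
from h import *
t=cv2.imread("pics/top0.png"); s=cv2.imread("pics/scene0.png")
crop("pics/t_mould.png",t,115,145,215,220+5,7)
crop("pics/t_tray.png",t,300,130,400,260,4.6)
crop("pics/s_mould.png",s,260,140,380,225,6)
crop("pics/s_tray.png",s,160,190,270,280,6)
E
```

```text
(no output)
```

View pics/t_mould.png

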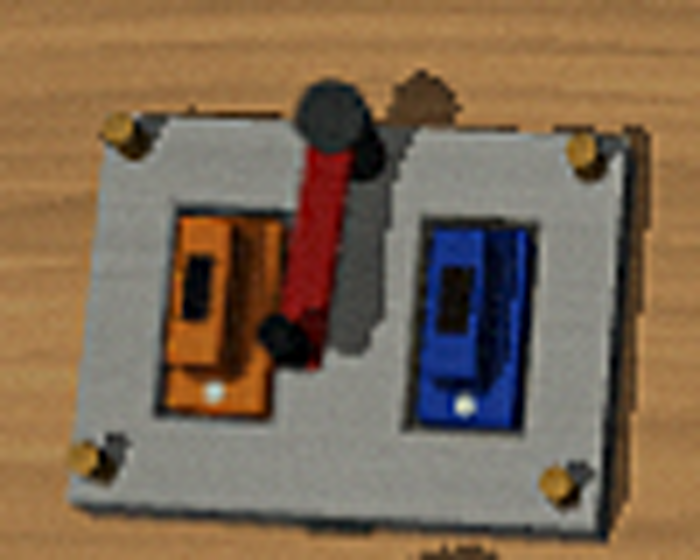

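View pics/t_tray.png

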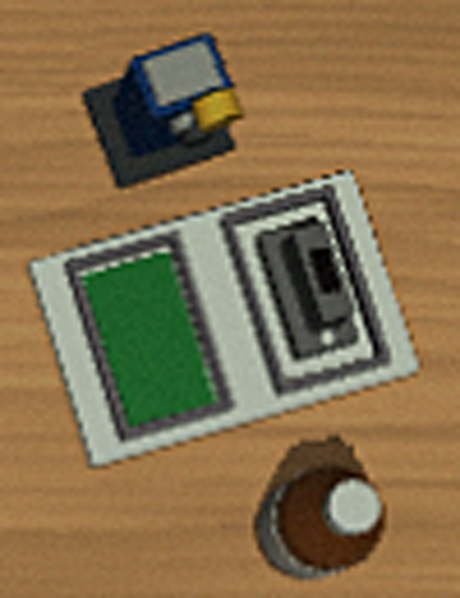

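View pics/s_mould.png

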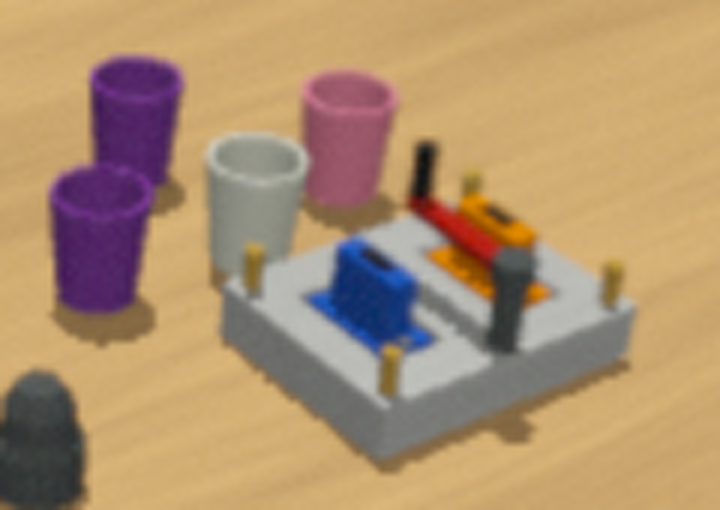

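View pics/s_tray.png

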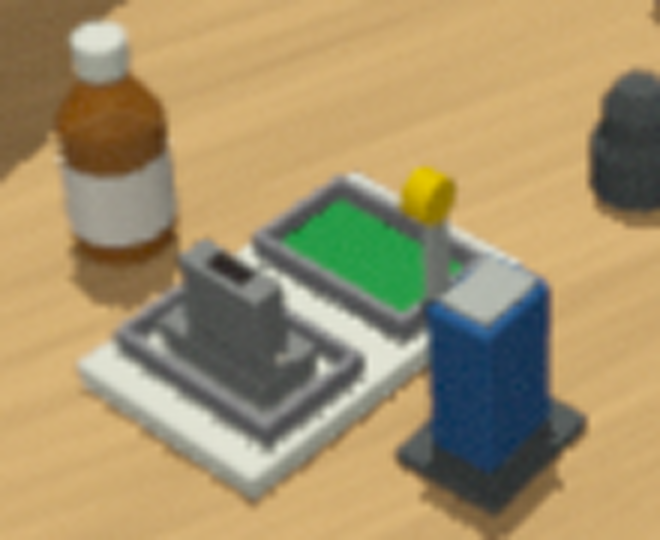

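```bash
cat > fit.py <<'E'
from h import *
from scipy.optimize import least_squares
T=get_calibration("top"); S=get_calibration("scene")
def cv(p,k,o): return (np.array(p,float)+.5)/k-.5+np.array(o)
def fit(obs,x0):
    # obs: list of (cam, local pt(mm), pixel)
    def res(v,raw=False):
        c,s=np.cos(v[2]),np.sin(v[2]); out=[]
        for cam,p,u in obs:
            p=np.array(p)/1000; X=[v[0]+c*p[0]-s*p[1],v[1]+s*p[0]+c*p[1],p[2]]
            out.append(proj(X,cam)[0]-u)
        return np.array(out) if raw else np.ravel(out)
    r=least_squares(res,x0,loss="soft_l1"); return r.x,res(r.x,True)
tm=lambda p:cv(p,7,(115,145)); tt=lambda p:cv(p,4.6,(300,130))
sm=lambda p:cv(p,6,(260,140)); st=lambda p:cv(p,6,(160,190))
if __name__=="__main__":
    np.set_printoptions(precision=4,suppress=True)
    tp=[(T,(50,70,52),tm((122,130))),(T,(50,-70,52),tm((583,150))),(T,(-50,70,52),tm((85,457))),(T,(-50,-70,52),tm((556,482))),
     (T,(60,80,30),tm((107,115))),(T,(60,-80,30),tm((630,140))),(T,(-60,80,30),tm((70,500))),(T,(-60,-80,30),tm((603,532)))]
    sp=[(S,(50,-70,52),sm((392,350))),(S,(50,70,52),sm((612,266))),(S,(-50,-70,52),sm((255,248))),(S,(-50,70,52),sm((472,178))),
     (S,(60,-80,30),sm((388,408))),(S,(60,80,30),sm((636,306))),(S,(-60,-80,30),sm((222,285)))]
    for o in (tp,sp,tp+sp):
        v,r=fit(o,[.55,.2,0]); print("mould",v,np.degrees(v[2]),"rms",np.sqrt((r**2).mean()))
    tp=[(T,(50,80,12),tt((30,263))),(T,(50,-80,12),tt((350,172))),(T,(-50,-80,12),tt((420,370))),(T,(-50,80,12),tt((95,467)))]
    sp=[(S,(50,80,12),st((522,262))),(S,(50,-80,12),st((255,492))),(S,(-50,-80,12),st((80,367)))]
    for o in (tp,sp[1:]+sp[:0],tp+sp[1:]):
        v,r=fit(o,[.55,-.2,.3]); print("tray",v,np.degrees(v[2]),"rms",np.sqrt((r**2).mean()))
    tp=[(T,(15,20,80),tt((135,62))),(T,(15,-20,80),tt((210,35))),(T,(-15,-20,80),tt((231,85))),(T,(-15,20,80),tt((160,114))),(T,(-24.5,0,110),tt((218,108)))]
    sp=[(S,(-15,20,80),st((488,255))),(S,(15,20,80),st((548,285))),(S,(15,-20,80),st((488,328))),(S,(-15,-20,80),st((430,302))),(S,(-24.5,0,110),st((428,197)))]
    for o in (tp,sp,tp+sp):
        v,r=fit(o,[.65,-.2,.3]); print("switch",v,np.degrees(v[2]),"rms",np.sqrt((r**2).mean()))
    print("pad centre top",unproj([tt((83,283)),tt((172,252)),tt((215,405)),tt((125,428))],.015,T).mean(0))
    print("knob",unproj(tm((285,340)),.095,T), unproj(sm((425,165)),.092,S),"post?",unproj(tm((333,118)),.075,T))
    print("amber",unproj(tm((205,285)),.062,T),"bottle cap",unproj(tt((355,505)),.105,T))
    print("tip beaker etc", unproj([(270,199)],.056,T),unproj([(170,236)],.06,T))
E
python3 fit.py
```

```text
mould [ 0.4878  0.2291 -0.0351] -2.012344467855069 rms 0.2542980577479668
mould [ 0.4885  0.2264 -0.0299] -1.7146589160639227 rms 0.37582490276486563
mould [ 0.4877  0.2286 -0.0344] -1.9689294906823267 rms 0.43157101181949414
tray [ 0.4799 -0.1602  0.3029] 17.35645394263306 rms 0.35742087398891065
tray [ 0.4871 -0.1629  0.2741] 15.70689926240792 rms 0.18851436930637083
tray [ 0.4804 -0.1608  0.3035] 17.387273182851988 rms 0.8051263072277237
switch [ 0.5748 -0.1323  0.4057] 23.244134984646205 rms 1.06021160283745
switch [ 0.5751 -0.1347  0.3611] 20.688179957271377 rms 1.0091760647561887
switch [ 0.5745 -0.1333  0.3853] 22.078148178319974 rms 1.1097712231483332
pad centre top [ 0.4671 -0.1242  0.015 ]
knob [[0.4678 0.2336 0.095 ]] [[0.4702 0.2308 0.092 ]] post? [[0.538  0.2281 0.075 ]]
amber [[0.4906 0.2659 0.062 ]] bottle cap [[ 0.3826 -0.197   0.105 ]]
tip beaker etc [[0.4674 0.0074 0.056 ]] [[0.3877 0.2068 0.06  ]]
```

The amber casting is at top (145,188), in the mould's +y cavity. The bar lies nearly along the mould's centre at a≈0.05, so it blocks the amber. The pad is the green one at top (332,203). The look-alike cups are pink (127,252) and purple (211,249) and (167,291). The white cup at (170,240) is the real beaker. I'll swing the bar over the blue side first.

```bash
cat > plan.py <<'E'
import sys,numpy as np
from cell import telemetry
from scipy.spatial.transform import Rotation as Ro
def plan(targets):
    o=telemetry.get_obs(); p=o["tool_pos"]; R=Ro.from_euler("xyz",o["tool_rot"],degrees=True).as_matrix()
    yaw=o["tool_rot"][2]
    print("t",round(o["time_s"],2),"pos",p.round(4),"rot",o["tool_rot"].round(2),"F",o["force"].round(1),"w",round(o["grip_width"],4))
    for x,y,z,w in targets:
        d=R.T@(np.array([x,y,z])-p)*100
        t=-np.radians((w-yaw+180)%360-180)
        print((x,y,z,w),"->",d.round(2),"turn",round(t,3))
if __name__=="__main__":
    a=[float(v) for v in sys.argv[1:]]
    plan([a[i:i+4] for i in range(0,len(a),4)])
E
python3 plan.py .5 -.25 .22 -80  .46 .232 .2 -90
```

```text
t 0.15 pos [ 0.2219 -0.6105  0.2067] rot [ 1.7999e+02  8.0000e-02 -7.0020e+01] F [ 0.4  0.1 -0.1] w 0.0871
(0.5, -0.25, 0.22, -80.0) -> [-24.37 -38.45  -1.3 ] turn 0.174
(0.46, 0.232, 0.2, -90.0) -> [-71.04 -51.16   0.77] turn 0.349
```

Request:
carry_out([
  [-24.4, -38.4, -1.3],
  [-24.4, -38.4, -1.3],
  [-24.4, -38.4, -1.3],
  [-24.4, -38.4, -1.3],
  [-24.4, -38.4, -1.3],
], turn=[0.17, 0.17, 0.17, 0.17, 0.17], gripper=[0.4, 0.4, 0.4, 0.4, 0.4], squeeze=20)

```text
time_s: 0.78
tool_pos: [0.4135, -0.3615, 0.2165]
tool_rot: [180.0, -0.0, -79.8]
force: [1.2, 0.1, 0.1]
grip_width: 0.0452
```

```bash
python3 plan.py .5 -.25 .22 -80  .46 .232 .2 -90
```

```text
t 0.78 pos [ 0.4135 -0.3615  0.2165] rot [ 1.800e+02 -2.000e-02 -7.976e+01] F [1.2 0.1 0.1] w 0.0452
(0.5, -0.25, 0.22, -80.0) -> [ -9.44 -10.49  -0.36] turn 0.004
(0.46, 0.232, 0.2, -90.0) -> [-57.58 -15.12   1.63] turn 0.179
```

Request:
carry_out([
  [-9.4, -10.5, -0.4],
  [-9.4, -10.5, -0.4],
  [-57.6, -15.1, 1.6],
  [-57.6, -15.1, 1.6],
  [-57.6, -15.1, 1.6],
], turn=[0, 0, 0.18, 0.18, 0.18], gripper=[0.3, 0.3, 0.3, 0.3, 0.3])

```text
time_s: 1.4
tool_pos: [0.4774, -0.0757, 0.2123]
tool_rot: [180.0, -0.0, -90.1]
force: [0.9, 0.2, -0.1]
grip_width: 0.0263
```

```bash
python3 plan.py .46 .2 .2 -90
```

```text
t 1.4 pos [ 0.4774 -0.0757  0.2123] rot [ 1.800e+02 -1.000e-02 -9.007e+01] F [ 0.9  0.2 -0.1] w 0.0263
(0.46, 0.2, 0.2, -90.0) -> [-27.56   1.77   1.23] turn -0.001
```

Request:
carry_out([
  [-27.6, 1.8, 1.2],
  [-27.6, 1.8, 1.2],
  [-27.6, 1.8, 1.2],
  [-27.6, 1.8, 1.2],
  [-27.6, 1.8, 1.2],
], turn=[0, 0, 0, 0, 0], gripper=[0.3, 0.3, 0.3, 0.3, 0.3])

```text
time_s: 2.02
tool_pos: [0.4587, 0.2025, 0.2007]
tool_rot: [180.0, 0.1, -89.7]
force: [0.2, -0.5, 0.6]
grip_width: 0.0262
```

```bash
cat > snap.py <<'E'
import sys,pickle
from h import *
n=sys.argv[1]; cam=sys.argv[2] if len(sys.argv)>2 else "wrist"
c=get_calibration(cam); im=cv2.cvtColor(read_camera(cam),cv2.COLOR_RGB2BGR)
pickle.dump(c,open(f"pics/{n}.pkl","wb")); cv2.imwrite(f"pics/{n}.png",im)
cv2.imwrite(f"pics/{n}_x.png",cv2.resize(im,(800,600),interpolation=cv2.INTER_CUBIC))
o=telemetry.get_obs(); print(o["tool_pos"].round(4),o["tool_rot"].round(2),"cam at",(-np.array(c["R"]).T@c["t"]).round(3))
E
python3 snap.py w1
```

```text
[0.4582 0.2052 0.2006] [179.99   0.18 -89.6 ] cam at [0.54  0.202 0.379]
```

View pics/w1_x.png

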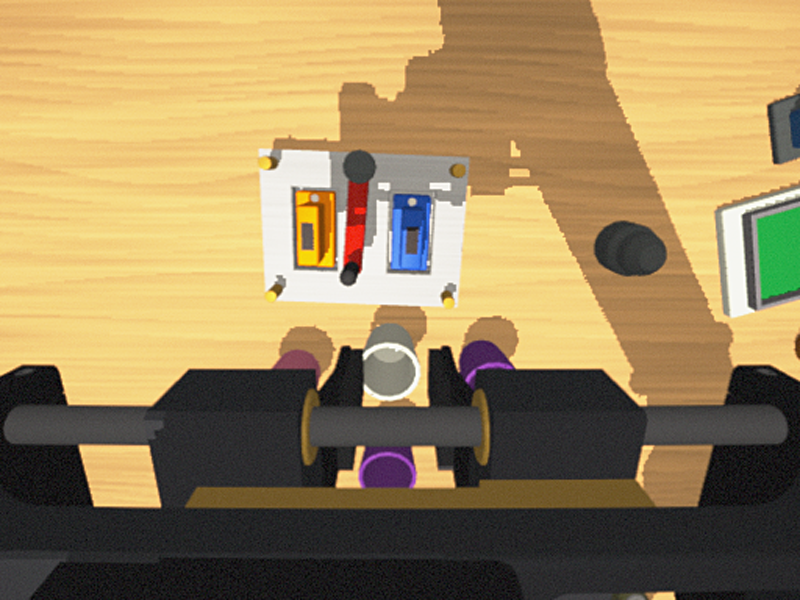

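```bash
python3 - <<'E'
from fit import *
import pickle
W=pickle.load(open("pics/w1.pkl","rb")); k=1.5625
f=lambda p:cv(p,k,(0,0))
L=[(W,(60,80,30),f((259,150))),(W,(60,-80,30),f((469,157))),(W,(-60,80,30),f((265,302))),(W,(-60,-80,30),f((458,306)))]
v,r=fit(L,[.49,.23,0]); print(v,np.degrees(v[2]),r)
print("knob top",unproj(f((348,276)),.102,W),"amber rib top dark mark", unproj(f((307,236)),.062,W))
a=.05
im=cv2.imread("pics/w1.png"); crop("pics/w1c.png",im,155,85,310,205,5)
E
```

```text
[ 0.48810559  0.22831259 -0.02780735] -1.5932437479203645 [[-0.15394851  0.24898638]
 [-0.22965611 -0.00280228]
 [ 1.35125893 -0.85341381]
 [-0.41861484  0.2856012 ]]
knob top [[0.4701757  0.23313658 0.102     ]] amber rib top dark mark [[0.49000639 0.26676049 0.062     ]]
```

View pics/w1c.png

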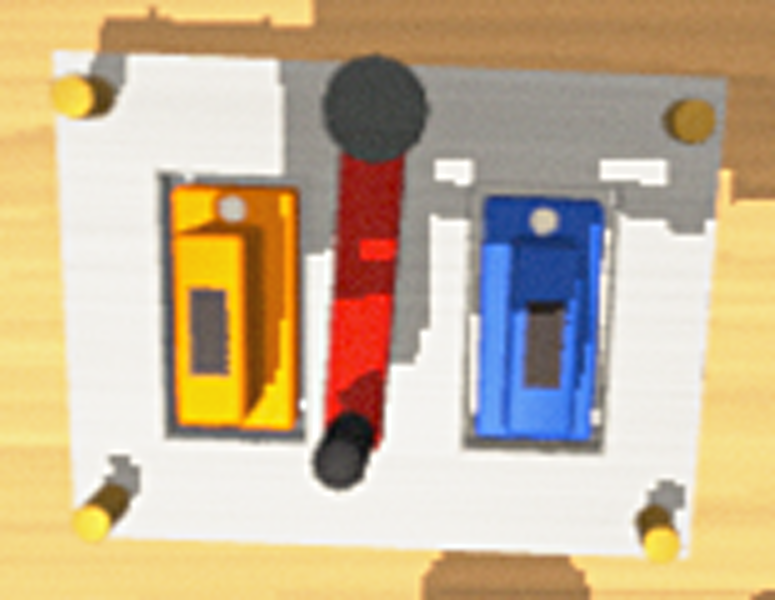

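Wrist view (800x600): mould corners at (259,150), (469,157), (265,302) and (458,306); knob top at (348,276); amber rib at (310,236). This agrees with the top view. I'll lower the fingers around the knob.

```bash
python3 plan.py .469 .233 .2 -93 .469 .233 .0875 -93
```

```text
t 2.08 pos [0.4582 0.2052 0.2006] rot [179.99   0.18 -89.6 ] F [-0.2  2.9  1.4] w 0.0262
(0.469, 0.233, 0.2, -93.0) -> [-2.78 -1.1   0.07] turn 0.059
(0.469, 0.233, 0.0875, -93.0) -> [-2.74 -1.1  11.32] turn 0.059
```

Request:
carry_out([
  [-3.2, -0.9, 0.1],
  [-3.2, -0.9, 0.1],
  [-3.2, -0.9, 4],
  [-3.2, -0.9, 4],
], turn=[0.06, 0.06, 0.06, 0.06], gripper=[0.3, 0.3, 0.3, 0.3])

```text
time_s: 2.58
tool_pos: [0.4673, 0.2278, 0.1581]
tool_rot: [179.7, -0.2, -93.5]
force: [-0.6, -1.0, -0.5]
grip_width: 0.0262
```

```bash
python3 plan.py .469 .233 .0875 -93; python3 - <<'E'
import numpy as np
for th in range(180,281,20):
    t=np.radians(th); print(th,.538+.07*np.cos(t),.2268+.07*np.sin(t),th-270)
E
```

```text
t 2.58 pos [0.4673 0.2278 0.1581] rot [179.68  -0.18 -93.55] F [-0.6 -1.  -0.5] w 0.0262
(0.469, 0.233, 0.0875, -93.0) -> [-0.55 -0.18  7.06] turn -0.01
180 0.468 0.2268 -90
200 0.47222151654498645 0.20285858996720318 -70
220 0.4843768889816716 0.18180486732194226 -50
240 0.503 0.1661782217350893 -30
260 0.525844627563315 0.15786345728914541 -10
280 0.5501553724366851 0.15786345728914541 10
```

Request:
carry_out([
  [-0.3, -0.1, 0],
  [-0.3, -0.1, 0],
], turn=[0, 0], gripper=[0.3, 0.3])

```text
time_s: 2.82
tool_pos: [0.4713, 0.2336, 0.1621]
tool_rot: [-179.9, 0.0, -93.5]
force: [0.4, 0.1, 0.1]
grip_width: 0.0263
```

```bash
python3 plan.py .469 .233 .0875 -93
```

```text
t 2.83 pos [0.4713 0.2336 0.1621] rot [-1.7988e+02  5.0000e-02 -9.3510e+01] F [0.4 0.1 0.1] w 0.0263
(0.469, 0.233, 0.0875, -93.0) -> [0.08 0.24 7.46] turn -0.009
```

Request:
carry_out([
  [0.1, 0.1, 4],
  [0.1, 0.1, 7.4],
  [0.1, 0.1, 7.4],
], turn=[0, 0, 0], gripper=[0.3, 0.3, 0.3])

```text
time_s: 3.2
tool_pos: [0.468, 0.2314, 0.0854]
tool_rot: [179.8, -0.1, -93.5]
force: [-0.3, -0.1, 0.5]
grip_width: 0.0257
```

```bash
python3 plan.py .4722 .2029 .0875 -70 .4844 .1818 .0875 -50 .503 .1662 .0875 -30 .5258 .1579 .0875 -10 .5440 .1571 .0875 5; python3 snap.py w2; python3 snap.py s2 scene; python3 -c "
from h import *
crop('pics/s2c.png',cv2.imread('pics/s2.png'),260,120,400,225,5.5)"
```

```text
t 3.2 pos [0.468  0.2314 0.0854] rot [ 1.7979e+02 -9.0000e-02 -9.3500e+01] F [-0.3 -0.1  0.5] w 0.0257
(0.4722, 0.2029, 0.0875, -70.0) -> [ 2.81 -0.59 -0.21] turn -0.41
(0.4844, 0.1818, 0.0875, -50.0) -> [ 4.85 -1.94 -0.21] turn -0.759
(0.503, 0.1662, 0.0875, -30.0) -> [ 6.29 -3.89 -0.22] turn -1.108
(0.5258, 0.1579, 0.0875, -10.0) -> [ 6.98 -6.22 -0.23] turn -1.457
(0.544, 0.1571, 0.0875, 5.0) -> [ 6.95 -8.04 -0.23] turn -1.719
[0.4693 0.2322 0.087 ] [179.96  -0.   -93.5 ] cam at [0.55  0.226 0.264]
[0.4702 0.2328 0.088 ] [-1.7992e+02  5.0000e-02 -9.3500e+01] cam at [ 1.102 -0.455  0.618]
```

View pics/w2_x.png

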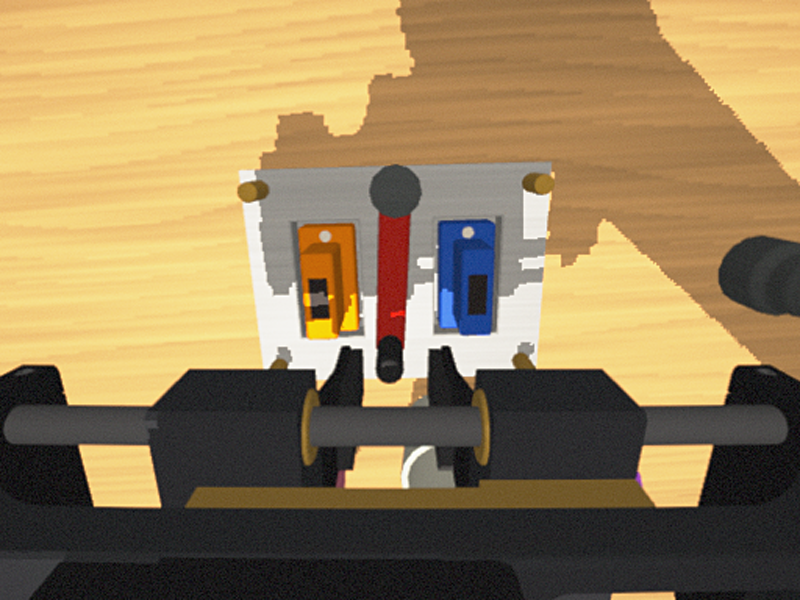

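View pics/s2c.png

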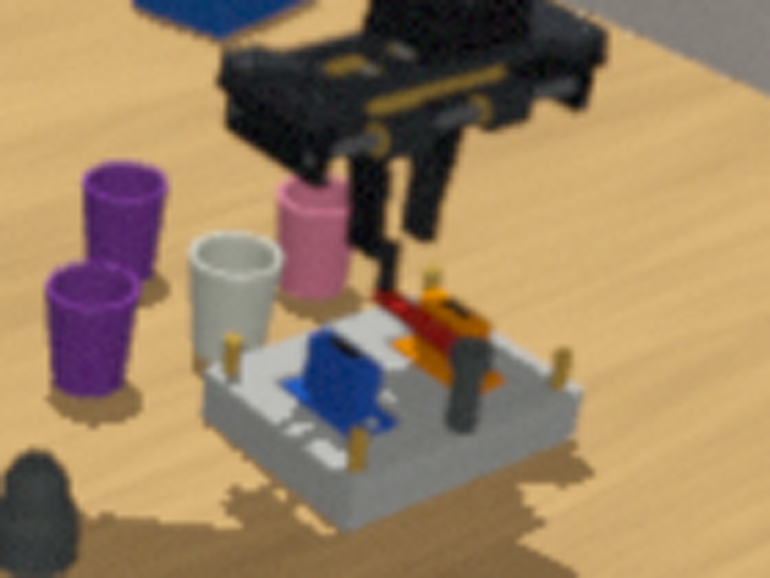

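The knob, at wrist (390,358), is between the fingers. I'll sweep it along its arc.

```bash
python3 - <<'E'
import numpy as np
p=np.array([.4697,.2325]); yaw=np.radians(-93.5)
ex=np.array([np.cos(yaw),np.sin(yaw)]); ey=np.array([np.sin(yaw),-np.cos(yaw)])
for th in range(186,290,10):
    t=np.radians(th); q=np.array([.538,.2268])+.07*np.array([np.cos(t),np.sin(t)]); d=(q-p)*100
    print(th,round(d@ex,1),round(d@ey,1),"turn",round(-np.radians(th-270+93.5),2))
E
```

```text
186 1.3 0.1 turn -0.17
196 2.5 -0.3 turn -0.34
206 3.6 -0.8 turn -0.51
216 4.6 -1.5 turn -0.69
226 5.5 -2.3 turn -0.86
236 6.2 -3.3 turn -1.04
246 6.7 -4.4 turn -1.21
256 7.0 -5.6 turn -1.39
266 7.2 -6.8 turn -1.56
276 7.1 -8.0 turn -1.74
286 6.8 -9.2 turn -1.91
```

Request:
carry_out([
  [1.3, 0.1, 0],
  [2.5, -0.3, 0],
  [3.6, -0.8, 0],
  [4.6, -1.5, 0],
  [5.5, -2.3, 0],
], turn=[-0.17, -0.34, -0.51, -0.69, -0.86], gripper=[0.3, 0.3, 0.3, 0.3, 0.3])

```text
time_s: 3.92
tool_pos: [0.4909, 0.176, 0.0891]
tool_rot: [-179.8, -0.2, -43.9]
force: [0.1, 0.0, 0.5]
grip_width: 0.0259
```

```bash
python3 - <<'E'
import numpy as np
from cell import telemetry
o=telemetry.get_obs(); print(o["tool_pos"],o["tool_rot"],o["force"])
t=np.radians(226);p=np.array([.538,.2268])+.07*np.array([np.cos(t),np.sin(t)])
print(p); yaw=np.radians(226-270)
ex=np.array([np.cos(yaw),np.sin(yaw)]); ey=np.array([np.sin(yaw),-np.cos(yaw)])
for th in range(236,290,10):
    t=np.radians(th); q=np.array([.538,.2268])+.07*np.array([np.cos(t),np.sin(t)]); d=(q-p)*100
    print(th,round(d@ex,1),round(d@ey,1),"turn",round(-np.radians(th-226),2))
E
python3 snap.py w3
```

```text
[0.49086491 0.17601119 0.08909365] [-1.79833076e+02 -1.61100339e-01 -4.39212338e+01] [0.06547634 0.0319708  0.54911196]
[0.48937391 0.17644621]
236 1.2 -0.1 turn -0.17
246 2.4 -0.4 turn -0.35
256 3.5 -0.9 turn -0.52
266 4.5 -1.6 turn -0.7
276 5.4 -2.5 turn -0.87
286 6.1 -3.5 turn -1.05
[0.492  0.1743 0.0889] [-179.85   -0.2   -43.76] cam at [0.547 0.233 0.268]
```

View pics/w3_x.png

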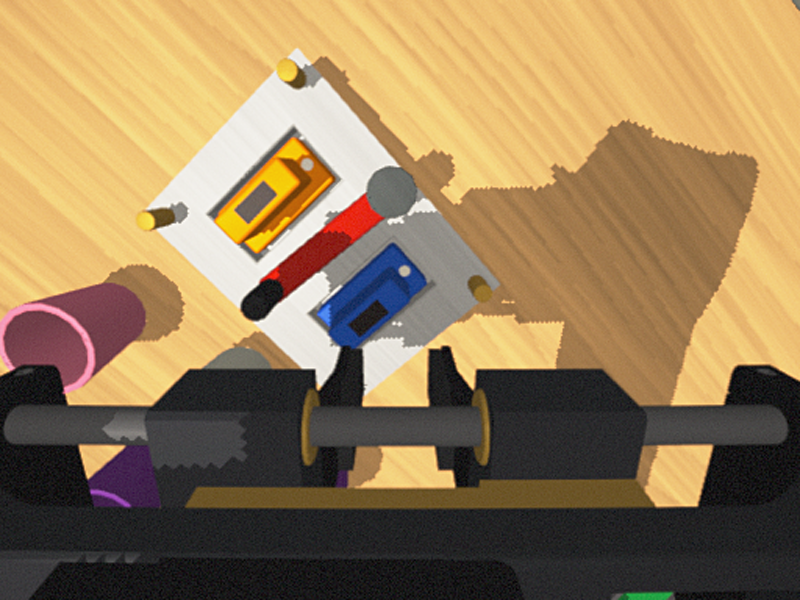

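```bash
python3 - <<'E'
from h import *; import pickle
from scipy.spatial.transform import Rotation as Ro
W=pickle.load(open("pics/w2.pkl","rb")); k=1.5625
p=np.array([.4685,.2318,.0862])
R=Ro.from_euler("xyz",[180,0,-93.5],degrees=True).as_matrix()
for q in [(0,0,0),(0,0,.008),(.013,0,.008),(-.013,0,.008),(.013,-.0095,.008),(0,-.0095,.008),(0,0,-.011)]:
    print(q,proj(p+R@q,W)[0]*k)
print(W["R"]@R)
for z in (.074,.088,.102): print("knob",z,proj([.4682,.2327,z],W)[0]*k, unproj((np.array([[390,355]])/k),z,W))
for n in("w1","w3"):
    W=pickle.load(open(f"pics/{n}.pkl","rb"))
    for th in (170,175,178,182,186): print(n,th,proj([.538+.07*np.cos(np.radians(th)),.2268+.07*np.sin(np.radians(th)),.102],W)[0]*k)
im=cv2.imread("pics/w3.png"); crop("pics/w3c.png",im,140,90,290,210,5)
im=cv2.imread("pics/w2.png"); crop("pics/w2c.png",im,180,190,320,260,5.5)
E
```

```text
(0, 0, 0) [392.66500338 355.20841001]
(0, 0, 0.008) [392.7537336  347.87560546]
(0.013, 0, 0.008) [420.94486785 347.84044506]
(-0.013, 0, 0.008) [364.56542333 347.90220471]
(0.013, -0.0095, 0.008) [421.29181652 328.60742815]
(0, -0.0095, 0.008) [392.6956857  328.64231515]
(0, 0, -0.011) [392.5309939  366.28605661]
[[ 9.99999206e-01  1.25701159e-03  9.22741340e-05]
 [-1.17307102e-03  9.54995403e-01 -2.96618281e-01]
 [-4.60973990e-04  2.96617938e-01  9.54996119e-01]]
knob 0.074 [390.92954618 344.9407267 ] [[0.46306716 0.2334764  0.074     ]]
knob 0.088 [390.64625271 357.6766995 ] [[0.46950166 0.23289921 0.088     ]]
knob 0.102 [390.32086373 372.31090789] [[0.47593615 0.23232202 0.102     ]]
w1 170 [338.89101651 277.33530736]
w1 175 [348.16041593 278.5468778 ]
w1 178 [353.74547312 278.89747807]
w1 182 [361.19431579 278.92448894]
w1 186 [368.61914127 278.44798722]
w3 170 [242.81219017 297.38058143]
w3 175 [253.07601702 309.1087816 ]
w3 178 [259.62195927 315.68457891]
w3 182 [268.76520526 323.894614  ]
w3 186 [278.34459256 331.44910094]
```

View pics/w3c.png

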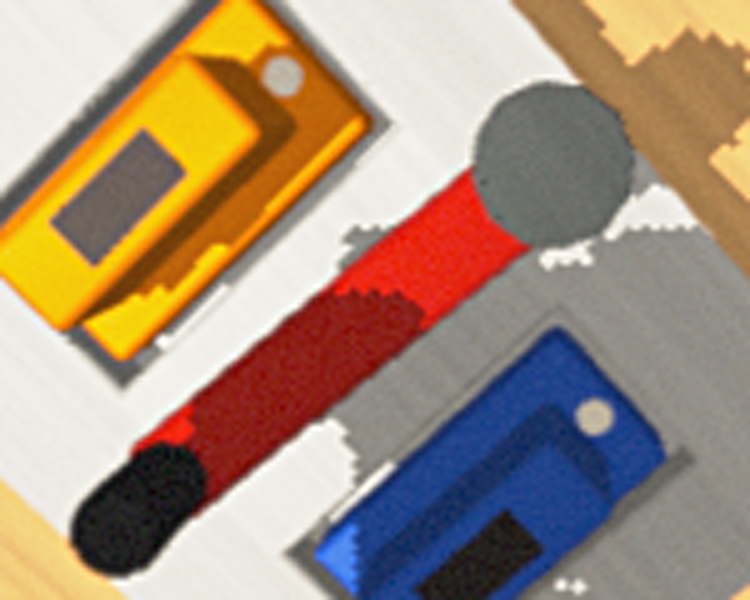

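View pics/w2c.png

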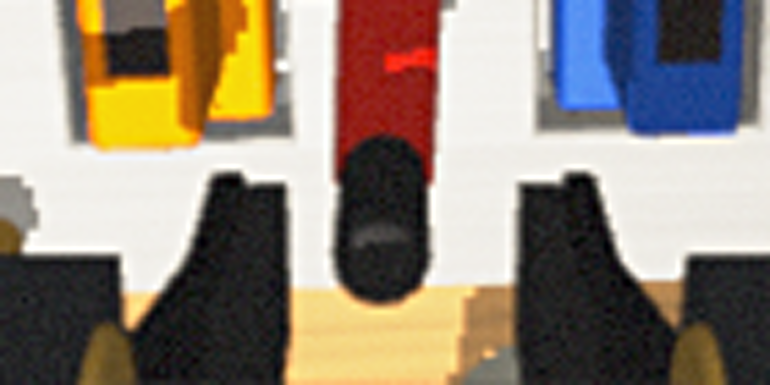

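```bash
python3 - <<'E'
from h import *; import pickle
from scipy.spatial.transform import Rotation as Ro
S=get_calibration("scene")
p=np.array([.4697,.2325,.0875])
R=Ro.from_euler("xyz",[180,0,-93.5],degrees=True).as_matrix()
sc=lambda X:(proj(X,S)[0]-[260,120]+.5)*5.5
for z in (.008,-.016,-.03):
  for x in (.013,-.013):
    print(z,x,sc(p+R@np.array([x,-.0095,z])),sc(p+R@np.array([x,.0095,z])),sc(p+R@np.array([x+np.sign(x)*.014,-.0095,z])))
for z in (.074,.102): print("knob",z,sc([.4682,.2327,z]))
E
```

```text
0.008 0.013 [381.28694765 295.84972923] [357.78375846 279.35773588] [360.08850705 302.84052461]
0.008 -0.013 [419.96426811 283.09393905] [396.25269423 266.93688467] [440.42507491 276.34552299]
-0.016 0.013 [386.85029695 255.35249661] [362.97119417 239.16551068] [365.4170646  262.18274416]
-0.016 -0.013 [425.94532596 242.89507724] [401.85461185 227.03957824] [446.62148957 236.3073657 ]
-0.03 0.013 [390.15078914 231.24911221] [366.04789451 215.25089618] [368.57881403 237.98003537]
-0.03 -0.013 [429.49250681 218.97611096] [405.17611974 203.30700573] [450.29577959 212.48763851]
knob 0.074 [385.88947527 288.9402822 ]
knob 0.102 [392.3516568  242.24392269]
```

```bash
python3 - <<'E'
from h import *
crop('pics/s2d.png',cv2.imread('pics/s2.png'),310,130,375,200,8)
E
```

View pics/s2d.png

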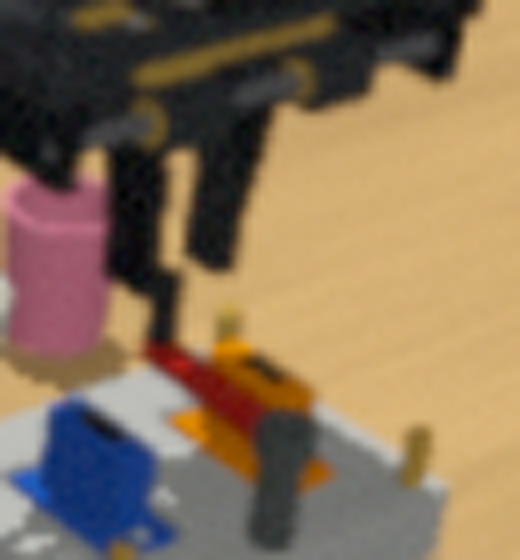

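The fingers passed over the knob, which hasn't moved. Both the scene and wrist views put the visible fingertips about 24 mm higher than the stated geometry. That makes tip z ≈ TCP z + 16 mm, so I'll correct for it and check again as I go down.

```bash
python3 plan.py .4685 .2335 .1 -93 .4685 .2335 .078 -93
```

```text
t 3.98 pos [0.492  0.1743 0.0889] rot [-179.85   -0.2   -43.76] F [ 0.7 -1.1 -0.7] w 0.0261
(0.4685, 0.2335, 0.1, -93.0) -> [-5.79 -2.66 -1.12] turn 0.859
(0.4685, 0.2335, 0.078, -93.0) -> [-5.8  -2.65  1.08] turn 0.859
```

Request:
carry_out([
  [0, 0, -1.2],
  [-5.8, -2.6, -1.2],
  [-5.8, -2.6, -1.2],
  [-5.8, -2.6, -1.2],
  [-5.8, -2.6, -1.2],
], turn=[0, 0.86, 0.86, 0.86, 0.86], gripper=[0.35, 0.35, 0.35, 0.35, 0.35])

```text
time_s: 4.6
tool_pos: [0.4656, 0.2367, 0.1005]
tool_rot: [-179.9, 0.0, -86.4]
force: [-0.1, 0.2, -0.2]
grip_width: 0.0307
```

Request:
carry_out([
  [0, 0, 0],
  [0, 0, 0],
], turn=[0.15, 0.15], gripper=[0.35, 0.35])

```text
time_s: 4.85
tool_pos: [0.4658, 0.2362, 0.1002]
tool_rot: [-179.9, 0.0, -94.5]
force: [0.4, 0.0, -0.3]
grip_width: 0.0307
```

```bash
python3 snap.py w4; python3 plan.py .4685 .2335 .08 -93; python3 -c "
from h import *
crop('pics/w4c.png',cv2.imread('pics/w4.png'),180,190,320,260,5.5)"
```

```text
[0.4658 0.2361 0.1   ] [-1.7989e+02  4.0000e-02 -9.4390e+01] cam at [0.547 0.229 0.279]
t 4.9 pos [0.4658 0.2361 0.1   ] rot [-1.7989e+02  4.0000e-02 -9.4390e+01] F [-0.1  0.1 -0.2] w 0.0305
(0.4685, 0.2335, 0.08, -93.0) -> [ 0.24 -0.29  2.  ] turn -0.024
```

View pics/w4c.png

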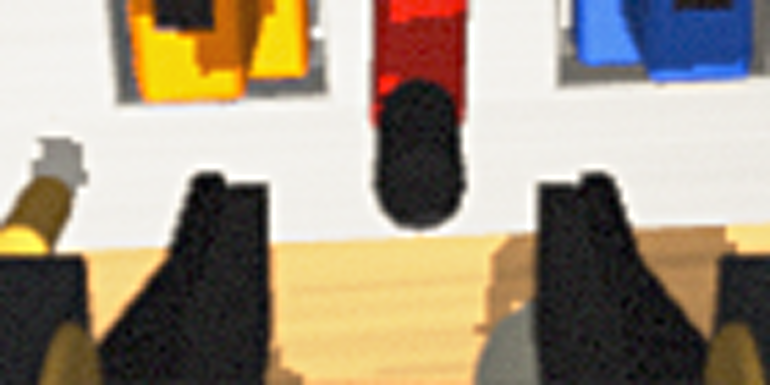

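```bash
python3 - <<'E'
from h import *; import pickle
from scipy.spatial.transform import Rotation as Ro
W=pickle.load(open("pics/w4.pkl","rb"))
R=Ro.from_euler("xyz",[-179.89,.04,-94.39],degrees=True).as_matrix(); p=np.array([.4658,.2361,.1])
Rc=np.array(W["R"]); o=-Rc.T@W["t"]
print("cam in tool",R.T@(o-p))
d=.175
for u in (229.1,277.8):
  c=np.array([(u-W["cx"])/W["fx"]*d,(222.7-W["cy"])/W["fy"]*d,d])
  X=o+Rc.T@c; print("tip world",X,"in tool",R.T@(X-p))
print("knob top centre pix",np.array([420/5.5+180,185/5.5+190]), unproj([420/5.5+180,185/5.5+190],.102,W))
E
```

```text
cam in tool [ 0.00097432 -0.0817468  -0.1787552 ]
tip world [0.47800713 0.24950767 0.11741493] in tool [-0.01431488 -0.01117842 -0.01738351]
tip world [0.47558483 0.21910742 0.11734484] in tool [ 0.01618164 -0.01109013 -0.01733488]
knob top centre pix [256.36363636 223.63636364] [[0.46926457 0.23289499 0.102     ]]
```

Request:
carry_out([
  [0.2, -0.2, 0],
  [0.2, -0.2, 2],
  [0.2, -0.2, 3.4],
  [0.2, -0.2, 3.4],
], turn=[0, 0, 0, 0], gripper=[0.35, 0.35, 0.35, 0.35])

```text
time_s: 5.4
tool_pos: [0.4657, 0.2322, 0.0625]
tool_rot: [179.8, -0.1, -94.5]
force: [0.8, 0.3, 0.7]
grip_width: 0.0303
```

```bash
python3 snap.py s5 scene; python3 - <<'E'
from h import *
crop('pics/s5d.png',cv2.imread('pics/s5.png'),310,130,375,200,8)
E
```

```text
[0.4664 0.2326 0.0634] [ 1.7986e+02 -3.0000e-02 -9.4490e+01] cam at [ 1.102 -0.455  0.618]
```

View pics/s5d.png

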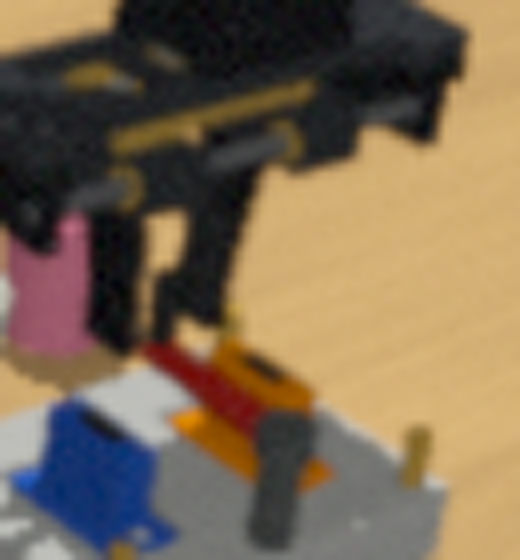

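The fingers now straddle the knob at bar-top level. Sweeping again.

```bash
python3 - <<'E'
import numpy as np
p=np.array([.4675,.2328]); y0=-94.5
def go(p,y0,ths):
    yaw=np.radians(y0)
    ex=np.array([np.cos(yaw),np.sin(yaw)]); ey=np.array([np.sin(yaw),-np.cos(yaw)])
    for th in ths:
        t=np.radians(th); q=np.array([.538,.2268])+.0695*np.array([np.cos(t),np.sin(t)]); d=(q-p)*100
        print(th,round(d@ex,1),round(d@ey,1),"turn",round(-np.radians(th-270-y0),2))
    return q,th-270
q,y=go(p,y0,range(185,226,10)); go(q,y,range(235,276,10)); 
E
```

```text
185 1.2 -0.2 turn -0.17
195 2.4 -0.5 turn -0.34
205 3.5 -1.0 turn -0.51
215 4.5 -1.7 turn -0.69
225 5.3 -2.6 turn -0.86
235 1.2 -0.1 turn -0.17
245 2.4 -0.4 turn -0.35
255 3.5 -0.9 turn -0.52
265 4.5 -1.6 turn -0.7
275 5.3 -2.5 turn -0.87
```

Request:
carry_out([
  [1.2, -0.2, 0],
  [2.4, -0.5, 0],
  [3.5, -1.0, 0],
  [4.5, -1.7, 0],
  [5.3, -2.6, 0],
], turn=[-0.17, -0.34, -0.51, -0.69, -0.86], gripper=[0.35, 0.35, 0.35, 0.35, 0.35])

```text
time_s: 6.08
tool_pos: [0.489, 0.1779, 0.0649]
tool_rot: [180.0, 0.0, -44.9]
force: [-0.5, 0.5, -0.7]
grip_width: 0.0302
```

Request:
carry_out([
  [1.2, -0.1, 0],
  [2.4, -0.4, 0],
  [3.5, -0.9, 0],
  [4.5, -1.6, 0],
  [5.3, -2.5, 0],
], turn=[-0.17, -0.35, -0.52, -0.7, -0.87], gripper=[0.35, 0.35, 0.35, 0.35, 0.35])

```text
time_s: 6.7
tool_pos: [0.5446, 0.1575, 0.0648]
tool_rot: [180.0, 0.0, 4.9]
force: [-1.1, 0.9, 0.5]
grip_width: 0.0309
```

```bash
python3 snap.py w6; python3 snap.py t6 top; python3 - <<'E'
from h import *
crop('pics/t6c.png',cv2.imread('pics/t6.png'),100,130,230,230,6)
E
```

```text
[0.5462 0.1575 0.0648] [-1.7996e+02 -7.0000e-02  5.1200e+00] cam at [0.539 0.237 0.243]
[0.5454 0.1578 0.0647] [-1.7993e+02 -3.0000e-02  4.5600e+00] cam at [0.277 0.019 1.029]
```

View pics/w6_x.png

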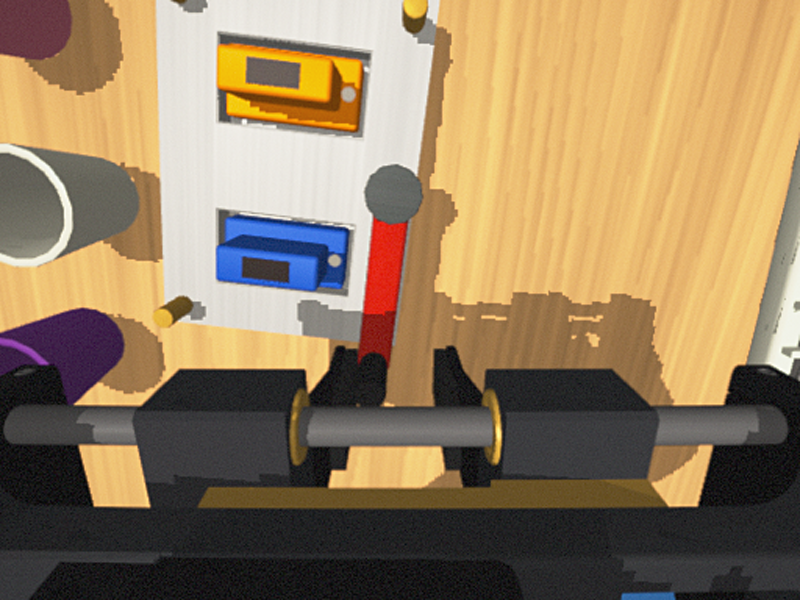

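View pics/t6c.png

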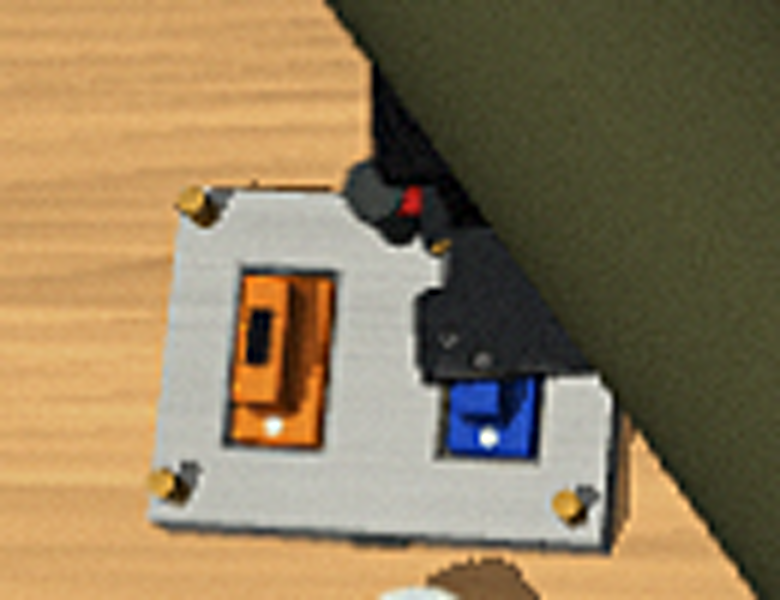

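The bar is out of the way, with the knob at wrist (372,375), which is a≈-1.5. I'll lift off and move above the amber casting.

```bash
python3 plan.py .5454 .1578 .15 5 .4885 .266 .15 -92
```

```text
t 6.8 pos [0.5454 0.1578 0.0647] rot [-1.7993e+02 -3.0000e-02  4.5600e+00] F [-0.1  0.5  0.8] w 0.0306
(0.5454, 0.1578, 0.15, 5.0) -> [ 0.01 -0.01 -8.53] turn -0.008
(0.4885, 0.266, 0.15, -92.0) -> [ -4.8  -11.24  -8.51] turn 1.685
```

Request:
carry_out([
  [-0.4, 0, 0],
  [-0.4, 0, -4.5],
  [-0.4, 0, -8.5],
  [-4.8, -11.2, -8.5],
  [-4.8, -11.2, -8.5],
], turn=[0, 0, 0, 0.34, 0.34], gripper=[0.35, 0.35, 0.35, 0.6, 0.6])

```text
time_s: 7.42
tool_pos: [0.4867, 0.2665, 0.1505]
tool_rot: [-180.0, -0.1, -15.5]
force: [0.0, 0.4, -1.4]
grip_width: 0.0431
```

```bash
python3 plan.py .4885 .266 .15 -92
```

```text
t 7.42 pos [0.4867 0.2665 0.1505] rot [-1.7998e+02 -1.0000e-01 -1.5460e+01] F [ 0.   0.4 -1.4] w 0.0431
(0.4885, 0.266, 0.15, -92.0) -> [0.18 0.   0.05] turn 1.336
```

Request:
carry_out([
  [0, 0, 0],
  [0, 0, 0],
  [0, 0, 0],
  [0, 0, 0],
  [0, 0, 0],
], turn=[1.33, 1.33, 1.33, 1.33, 1.33], gripper=[0.6, 0.6, 0.6, 0.6, 0.6])

```text
time_s: 8.05
tool_pos: [0.4864, 0.2659, 0.1498]
tool_rot: [-180.0, -0.0, -69.0]
force: [0.4, -0.4, 0.1]
grip_width: 0.0521
```

Request:
carry_out([
  [0, 0, 2],
  [0, 0, 4],
  [0, 0, 4],
  [0, 0, 4],
], turn=[0.4, 0.4, 0.4, 0.4], gripper=[0.6, 0.6, 0.6, 0.6])

```text
time_s: 8.55
tool_pos: [0.4873, 0.2662, 0.1104]
tool_rot: [-179.9, 0.0, -91.4]
force: [0.6, 0.3, 0.4]
grip_width: 0.0517
```

```bash
python3 snap.py w7; python3 plan.py .489 .2665 .024 -92
```

```text
[0.4876 0.2662 0.1107] [-1.7991e+02  3.0000e-02 -9.1390e+01] cam at [0.569 0.263 0.289]
t 8.6 pos [0.4876 0.2662 0.1107] rot [-1.7991e+02  3.0000e-02 -9.1390e+01] F [0.6 0.2 0.3] w 0.0524
(0.489, 0.2665, 0.024, -92.0) -> [-0.02 -0.12  8.67] turn 0.011
```

View pics/w7_x.png

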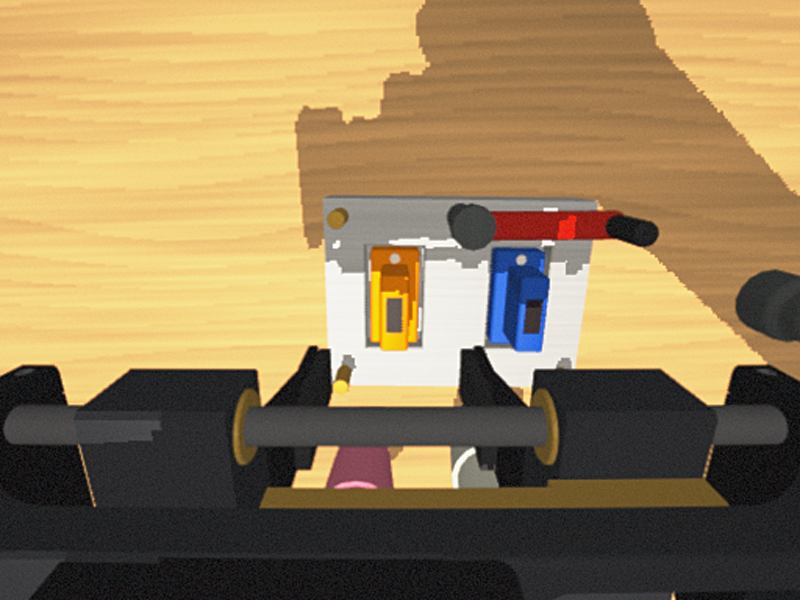

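```bash
python3 - <<'E'
from h import *
crop('pics/w7c.png',cv2.imread('pics/w7.png'),205,125,305,240,5)
E
```

```text
(no output)
```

View pics/w7c.png

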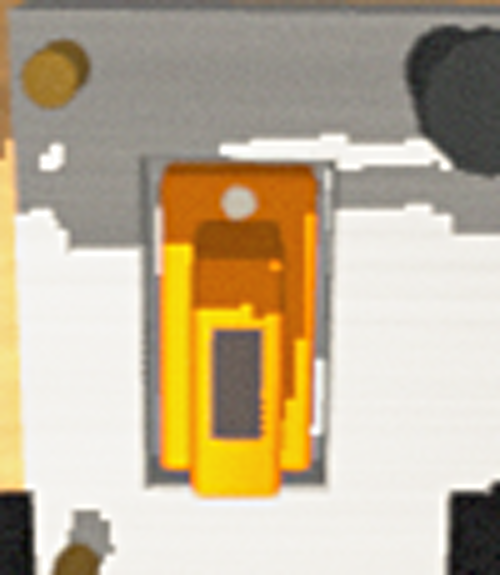

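```bash
python3 - <<'E'
from h import *; import pickle
W=pickle.load(open("pics/w7.pkl","rb"))
f=lambda p:(np.array(p)+.5)/5-.5+[205,125]
for q in [(192,495),(280,495),(197,255),(278,255),(237,383)]: print(q,unproj(f(q),.062,W))
for q in [(145,160),(333,165),(327,487),(147,487)]: print("cav",q,unproj(f(q),.03,W))
print(proj([[.4892,.267,.062]],W))
E
```

```text
(192, 495) [[0.46905728 0.27475755 0.062     ]]
(280, 495) [[0.46867717 0.25924126 0.062     ]]
(197, 255) [[0.51256656 0.27237232 0.062     ]]
(278, 255) [[0.5122298  0.25883097 0.062     ]]
(237, 383) [[0.48975978 0.26627638 0.062     ]]
cav (145, 160) [[0.52316723 0.28276204 0.03      ]]
cav (333, 165) [[0.52134399 0.24761709 0.03      ]]
cav (327, 487) [[0.45608201 0.24921757 0.03      ]]
cav (147, 487) [[0.45696811 0.2853638  0.03      ]]
[[251.17624037 201.83427887]]
```

Request:
carry_out([
  [-0.1, -0.1, 3],
  [-0.1, -0.1, 6],
  [-0.1, -0.1, 8],
  [-0.1, -0.1, 8.7],
  [-0.1, -0.1, 8.7],
], turn=[0.01, 0.01, 0.01, 0.01, 0.01], gripper=[0.6, 0.6, 0.6, 0.6, 0.6])

```text
time_s: 9.22
tool_pos: [0.4886, 0.267, 0.0229]
tool_rot: [-180.0, 0.0, -92.1]
force: [-0.0, 0.4, -0.4]
grip_width: 0.0522
```

```bash
python3 snap.py w8; python3 snap.py s8 scene; python3 - <<'E'
from h import *
crop('pics/s8d.png',cv2.imread('pics/s8.png'),280,110,390,220,5.4)
E
```

```text
[0.4889 0.2672 0.0234] [-1.7994e+02  4.0000e-02 -9.2070e+01] cam at [0.57  0.263 0.201]
[0.4891 0.2672 0.0236] [-1.7991e+02  4.0000e-02 -9.2070e+01] cam at [ 1.102 -0.455  0.618]
```

View pics/w8_x.png

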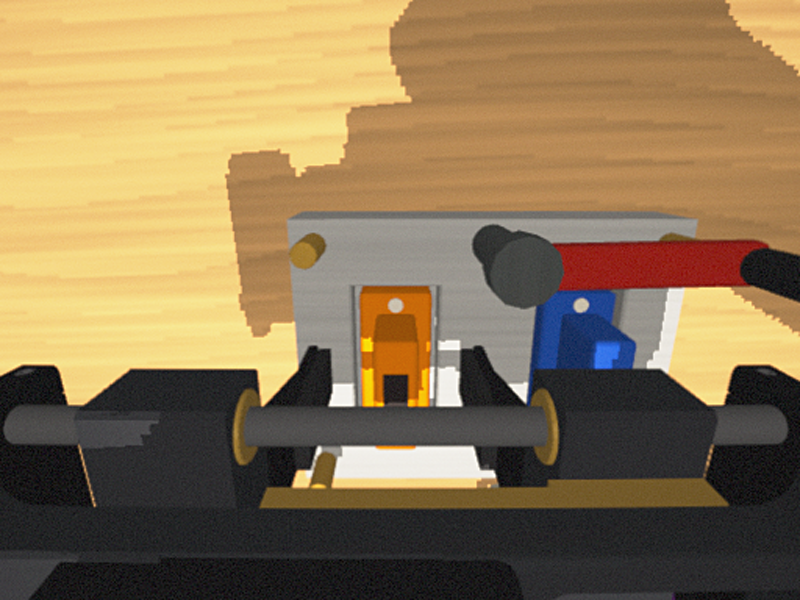

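View pics/s8d.png

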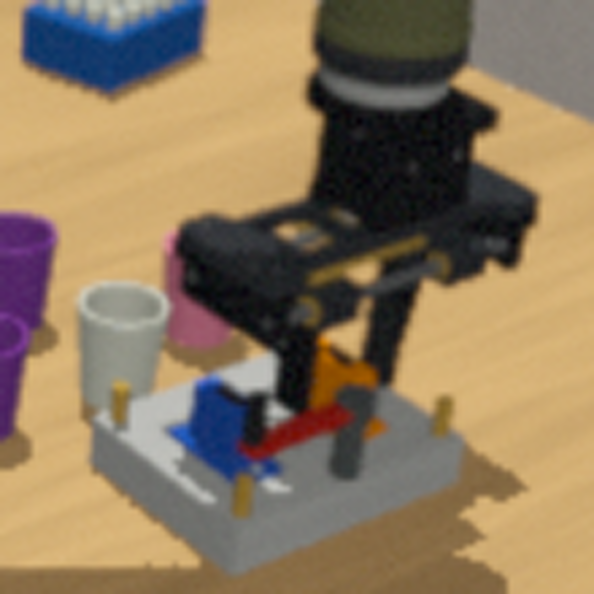

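The fingers are on both sides of the amber rib, which sits centred at u≈397 between 330 and 462. The tips are just above the mould top, so I'll grip.

Request:
carry_out([
  [0, 0, 0],
  [0, 0, 0],
  [0, 0, 0],
  [0, 0, 0],
  [0, 0, 0],
], turn=[0, 0, 0, 0, 0], gripper=[0.1, 0.1, 0.1, 0.1, 0.1], squeeze=25)

```text
time_s: 9.95
tool_pos: [0.4883, 0.2667, 0.0226]
tool_rot: [180.0, -0.0, -92.1]
force: [0.9, 0.0, -0.8]
grip_width: 0.0157
```

Request:
carry_out([
  [0, 0, -1],
  [0, 0, -2],
  [0, 0, -4],
  [0, 0, -6],
  [0, 0, -6],
], turn=[0, 0, 0, 0, 0], gripper=[0.1, 0.1, 0.1, 0.1, 0.1])

```text
time_s: 10.58
tool_pos: [0.49, 0.2676, 0.0852]
tool_rot: [-179.7, 0.1, -92.1]
force: [-0.4, -0.4, -1.1]
grip_width: 0.0158
```

```bash
python3 snap.py s9 scene; python3 - <<'E'
from h import *
crop('pics/s9d.png',cv2.imread('pics/s9.png'),280,90,390,220,4.6)
E
```

```text
[0.4892 0.267  0.0839] [-1.7986e+02  3.0000e-02 -9.2100e+01] cam at [ 1.102 -0.455  0.618]
```

View pics/s9d.png

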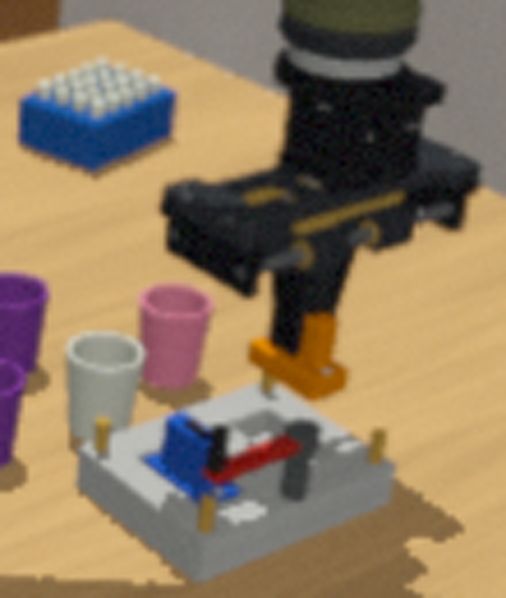

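Lifted; the casting hangs upright in the jaws. I'll raise it and carry it across.

```bash
python3 plan.py .489 .267 .155 -92 .460 -.125 .155 -73
```

```text
t 10.62 pos [0.4892 0.267  0.0839] rot [-1.7986e+02  3.0000e-02 -9.2100e+01] F [ 0.5  0.4 -0.4] w 0.0161
(0.489, 0.267, 0.155, -92.0) -> [-0.    0.   -7.11] turn -0.002
(0.46, -0.125, 0.155, -73.0) -> [39.28  1.47 -7.14] turn -0.333
```

Request:
carry_out([
  [0, 0, -4],
  [0, 0, -7.1],
  [3, 0.1, -7.1],
  [7, 0.2, -7.1],
  [12, 0.4, -7.1],
], turn=[0, 0, 0, -0.05, -0.1], gripper=[0.1, 0.1, 0.1, 0.1, 0.1])

```text
time_s: 11.25
tool_pos: [0.4793, 0.1464, 0.153]
tool_rot: [179.9, 0.0, -86.1]
force: [0.8, -0.2, -0.3]
grip_width: 0.0158
```

```bash
python3 plan.py .460 -.125 .155 -73
```

```text
t 11.25 pos [0.4793 0.1464 0.153 ] rot [ 1.7994e+02  2.0000e-02 -8.6140e+01] F [ 0.8 -0.2 -0.3] w 0.0158
(0.46, -0.125, 0.155, -73.0) -> [26.95  3.75 -0.21] turn -0.229
```

Request:
carry_out([
  [5, 0.7, 0],
  [10, 1.4, 0],
  [15, 2.1, 0],
  [20, 2.8, 0],
  [24, 3.3, -0.1],
], turn=[-0.05, -0.1, -0.15, -0.2, -0.23], gripper=[0.1, 0.1, 0.1, 0.1, 0.1])

```text
time_s: 11.88
tool_pos: [0.4612, -0.0969, 0.1539]
tool_rot: [179.9, 0.0, -73.2]
force: [-0.8, 1.3, -0.3]
grip_width: 0.0158
```

```bash
python3 plan.py .460 -.125 .155 -73
```

```text
t 11.88 pos [ 0.4612 -0.0969  0.1539] rot [ 1.7992e+02  1.0000e-02 -7.3200e+01] F [-0.8  1.3 -0.3] w 0.0158
(0.46, -0.125, 0.155, -73.0) -> [ 2.65  0.93 -0.11] turn -0.004
```

Request:
carry_out([
  [2.6, 0.9, 0],
  [2.6, 0.9, 0],
  [2.6, 0.9, 0],
], turn=[0, 0, 0], gripper=[0.1, 0.1, 0.1])

```text
time_s: 12.25
tool_pos: [0.4611, -0.1209, 0.1542]
tool_rot: [180.0, 0.1, -73.1]
force: [0.9, 0.2, -1.5]
grip_width: 0.0159
```

```bash
python3 snap.py w10; python3 snap.py t10 top
```

```text
[ 0.4612 -0.1206  0.1543] [ 1.7998e+02  5.0000e-02 -7.3060e+01] cam at [ 0.539 -0.099  0.333]
[ 0.4613 -0.1206  0.1544] [ 1.7999e+02  3.0000e-02 -7.3040e+01] cam at [0.277 0.019 1.029]
```

View pics/w10_x.png

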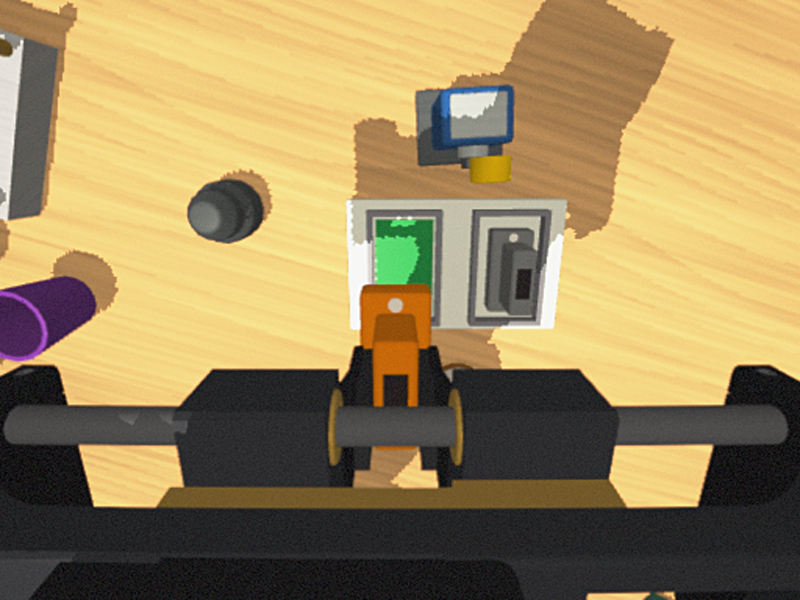

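```bash
python3 - <<'E'
from h import *
crop('pics/w10c.png',cv2.imread('pics/w10.png'),215,45,370,215,3.5)
E
```

```text
(no output)
```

View pics/w10c.png

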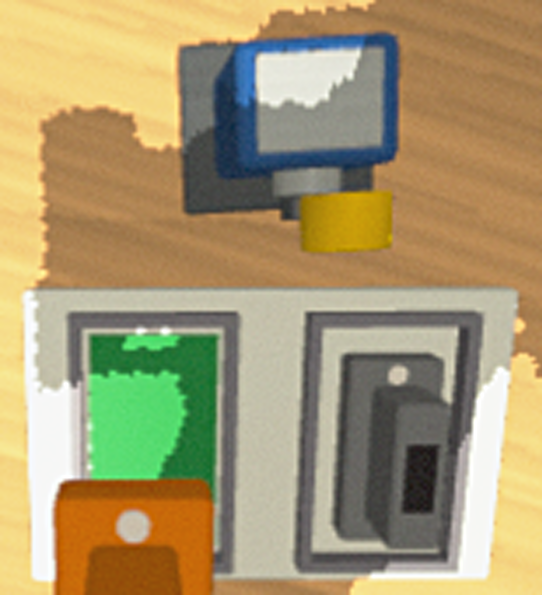

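```bash
python3 - <<'E'
from fit import *
import pickle
W=pickle.load(open("pics/w10.pkl","rb")); np.set_printoptions(precision=4,suppress=True)
f=lambda p:cv(p,3.5,(215,45))
L=[(W,(50,80,12),f((24,291))),(W,(50,-80,12),f((518,291))),(W,(-50,-80,12),f((488,579))),(W,(-50,80,12),f((32,579))),(W,(43,65,23),f((70,312))),(W,(43,11,23),f((240,312)))]
v,r=fit(L,[.48,-.16,.3]); print("tray",v,np.degrees(v[2]),r.ravel())
c,s=np.cos(v[2]),np.sin(v[2]); print("pad",v[0]-s*.038,v[1]+c*.038)
L=[(W,(15,20,80),f((242,42))),(W,(15,-20,80),f((398,36))),(W,(-15,-20,80),f((396,160))),(W,(-24.5,0,110),f((346,222)))]
v,r=fit(L,[.575,-.13,.3]); print("switch",v,np.degrees(v[2]),r.ravel())
c,s=np.cos(v[2]),np.sin(v[2]); print("roller",v[0]-c*.0245,v[1]-s*.0245, unproj(f((346,222)),.11,W))
# casting underside front edge
print(unproj(f((55,481)),.155+.0,W))
E
```

```text
tray [ 0.4814 -0.1617  0.2923] 16.749924452502572 [-0.2794 -0.8759  0.7789 -0.5051 -0.0552  0.3074  0.0173  0.1023 -0.6201
  0.4306  0.2354  0.5057]
pad 0.4704170671741937 -0.1253457251853629
switch [ 0.5751 -0.1336  0.3498] 20.040646229610637 [-2.3956  0.66    1.3798 -0.4259  1.2704  2.2708 -0.74   -2.5215]
roller 0.5520696333702968 -0.14202794614413156 [[ 0.5505 -0.1432  0.11  ]]
[[ 0.4883 -0.0981  0.155 ]]
```

```bash
python3 plan.py .4687 -.1254 .155 -73 .4687 -.1254 .045 -73  .4687 -.1254 .027 -73
```

```text
t 12.35 pos [ 0.4613 -0.1206  0.1544] rot [ 1.7999e+02  3.0000e-02 -7.3040e+01] F [-0.9  0.  -0.9] w 0.0158
(0.4687, -0.1254, 0.155, -73.0) -> [ 0.68 -0.56 -0.06] turn -0.001
(0.4687, -0.1254, 0.045, -73.0) -> [ 0.68 -0.57 10.94] turn -0.001
(0.4687, -0.1254, 0.027, -73.0) -> [ 0.68 -0.57 12.74] turn -0.001
```

Request:
carry_out([
  [0.7, -0.6, 0],
  [0.7, -0.6, 4],
  [0.7, -0.6, 7.5],
  [0.7, -0.6, 10],
  [0.7, -0.6, 10],
], turn=[0, 0, 0, 0, 0], gripper=[0.1, 0.1, 0.1, 0.1, 0.1])

```text
time_s: 12.98
tool_pos: [0.4678, -0.1263, 0.0529]
tool_rot: [179.8, 0.2, -73.1]
force: [-0.1, 0.2, -0.7]
grip_width: 0.0156
```

```bash
python3 snap.py w11;python3 snap.py s11 scene; python3 - <<'E'
from h import *
crop('pics/s11d.png',cv2.imread('pics/s11.png'),150,150,270,290,4.2)
E
python3 plan.py .4687 -.1254 .027 -73
```

```text
[ 0.4691 -0.1267  0.0544] [ 1.7996e+02  6.0000e-02 -7.3130e+01] cam at [ 0.547 -0.104  0.231]
[ 0.4699 -0.127   0.0554] [-1.7995e+02 -2.0000e-02 -7.3140e+01] cam at [ 1.102 -0.455  0.618]
t 13.07 pos [ 0.4699 -0.127   0.0554] rot [-1.7995e+02 -2.0000e-02 -7.3140e+01] F [ 0.9 -0.5 -1.4] w 0.0158
(0.4687, -0.1254, 0.027, -73.0) -> [-0.19  0.07  2.84] turn -0.002
```

View pics/w11_x.png

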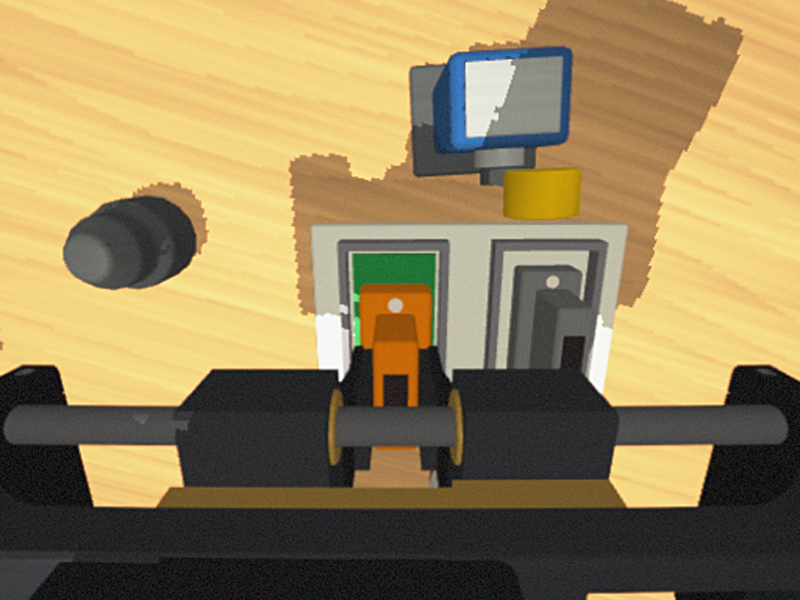

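View pics/s11d.png

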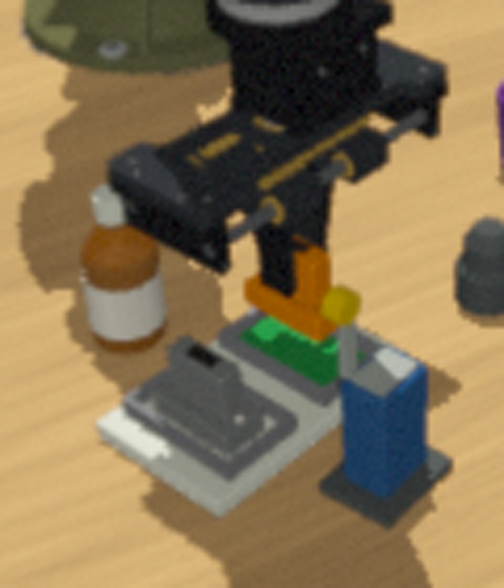

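Request:
carry_out([
  [-0.1, 0, 1.3],
  [-0.1, 0, 2.4],
  [-0.1, 0, 2.6],
  [-0.1, 0, 2.6],
  [-0.1, 0, 2.6],
], turn=[0, 0, 0, 0, 0], gripper=[0.1, 0.1, 0.1, 0.1, 0.1])

```text
time_s: 13.7
tool_pos: [0.4691, -0.1263, 0.0289]
tool_rot: [-180.0, -0.0, -73.2]
force: [-1.3, -0.3, -1.5]
grip_width: 0.0156
```

```bash
python3 plan.py .4687 -.1254 .0243 -73; python3 snap.py s12 scene; python3 - <<'E'
from h import *
crop('pics/s12d.png',cv2.imread('pics/s12.png'),180,200,270,280,6.5)
E
python3 plan.py .4687 -.1254 .0243 -73
```

```text
t 13.7 pos [ 0.4691 -0.1263  0.0289] rot [-1.7997e+02 -3.0000e-02 -7.3180e+01] F [-1.3 -0.3 -1.5] w 0.0156
(0.4687, -0.1254, 0.0243, -73.0) -> [-0.1   0.01  0.46] turn -0.003
[ 0.469  -0.1263  0.029 ] [-1.7997e+02 -3.0000e-02 -7.3170e+01] cam at [ 1.102 -0.455  0.618]
t 13.75 pos [ 0.469  -0.1263  0.029 ] rot [-1.7997e+02 -3.0000e-02 -7.3170e+01] F [-0.4  0.  -0.4] w 0.0161
(0.4687, -0.1254, 0.0243, -73.0) -> [-0.1   0.01  0.47] turn -0.003
```

View pics/s12d.png

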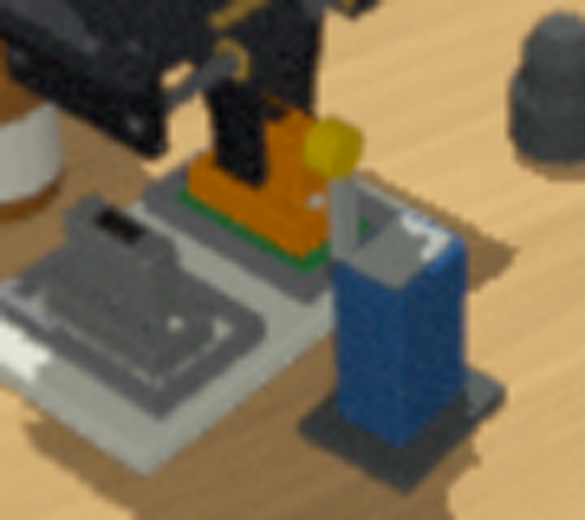

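The casting is centred over the pad and about 4 mm above it. I'll lower it in small steps and watch the force.

Request:
carry_out([
  [-0.1, 0, 0.2],
  [-0.1, 0, 0.35],
  [-0.1, 0, 0.35],
  [-0.1, 0, 0.35],
], turn=[0, 0, 0, 0], gripper=[0.1, 0.1, 0.1, 0.1])

```text
time_s: 14.25
tool_pos: [0.4685, -0.1252, 0.0251]
tool_rot: [180.0, -0.0, -73.2]
force: [0.2, 0.0, -0.9]
grip_width: 0.0155
```

Request:
carry_out([
  [0, 0, 0.1],
  [0, 0, 0.1],
  [0, 0, 0.1],
], turn=[0, 0, 0], gripper=[0.1, 0.1, 0.1])

```text
time_s: 14.62
tool_pos: [0.4685, -0.1252, 0.0241]
tool_rot: [180.0, -0.0, -73.2]
force: [-0.9, 0.7, -1.4]
grip_width: 0.0158
```

Request:
carry_out([
  [0, 0, 0.1],
  [0, 0, 0.1],
  [0, 0, 0.1],
], turn=[0, 0, 0], gripper=[0.1, 0.1, 0.1])

```text
time_s: 15.0
tool_pos: [0.4686, -0.1253, 0.0235]
tool_rot: [180.0, -0.0, -73.2]
force: [-1.2, 0.3, 5.4]
grip_width: 0.0157
```

```bash
python3 snap.py s13 scene; python3 - <<'E'
from h import *
crop('pics/s13d.png',cv2.imread('pics/s13.png'),180,200,250,260,8)
o=telemetry.get_obs(); print(o["force"],o["tool_pos"])
E
```

```text
[ 0.4686 -0.1253  0.0235] [-1.800e+02 -2.000e-02 -7.317e+01] cam at [ 1.102 -0.455  0.618]
[-2.08011937  0.37281646  6.19929429] [ 0.46857908 -0.125258    0.02351721]
```

View pics/s13d.png

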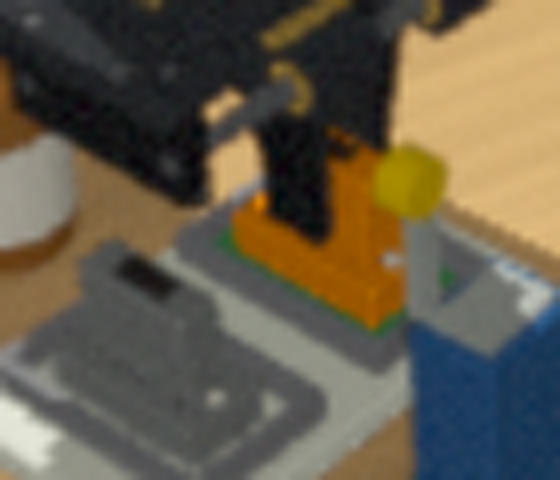

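Contact at about 6 N. Releasing.

Request:
carry_out([
  [0, 0, -0.1],
  [0, 0, -0.1],
  [0, 0, -0.1],
  [0, 0, -0.1],
  [0, 0, -0.1],
], turn=[0, 0, 0, 0, 0], gripper=[0.5, 0.5, 0.5, 0.5, 0.5])

```text
time_s: 15.68
tool_pos: [0.4684, -0.1252, 0.0241]
tool_rot: [180.0, -0.0, -73.2]
force: [-0.6, 0.0, -0.2]
grip_width: 0.0431
```

Request:
carry_out([
  [0, 0, -3],
  [0, 0, -6],
  [0, 0, -10],
  [0, 0, -14],
  [0, 0, -14],
], turn=[0, 0, 0, 0, 0], gripper=[0.5, 0.5, 0.5, 0.5, 0.5])

```text
time_s: 16.3
tool_pos: [0.4709, -0.1258, 0.1675]
tool_rot: [-179.7, -0.3, -73.2]
force: [0.3, -0.1, 0.0]
grip_width: 0.0435
```

```bash
python3 snap.py w14;python3 snap.py t14 top; python3 - <<'E'
from h import *
crop('pics/t14d.png',cv2.imread('pics/t14.png'),290,120,400,260,4.2)
E
```

```text
[ 0.4694 -0.1255  0.1655] [-1.7987e+02 -1.3000e-01 -7.3180e+01] cam at [ 0.548 -0.103  0.346]
[ 0.4684 -0.1253  0.1641] [-1.800e+02 -3.000e-02 -7.318e+01] cam at [0.277 0.019 1.029]
```

View pics/w14_x.png

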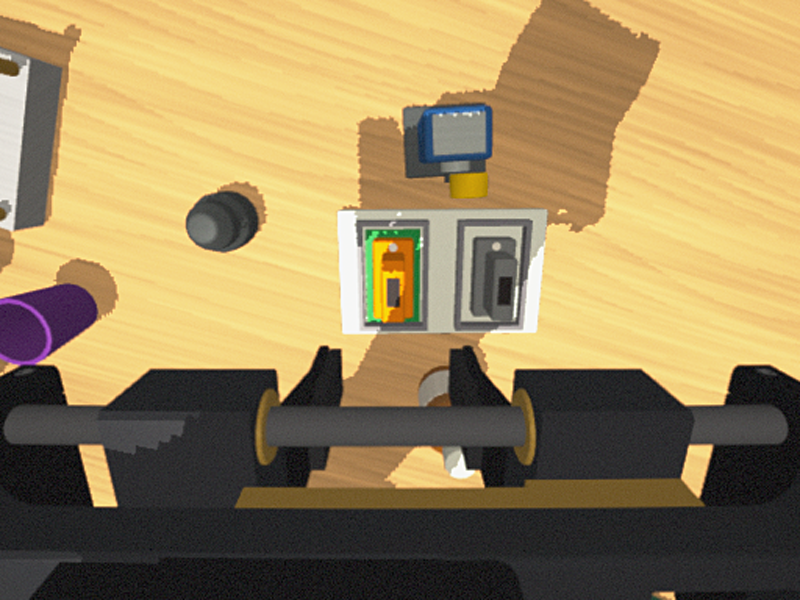

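Amber stands centred on the pad at wrist (392,280), next to the grey casting. Now I'll refine the roller position.

```bash
python3 - <<'E'
from fit import *
import pickle
np.set_printoptions(precision=4,suppress=True)
W=pickle.load(open("pics/w11.pkl","rb")); V=pickle.load(open("pics/w10.pkl","rb"));U=pickle.load(open("pics/w14.pkl","rb"))
f=lambda p:cv(p,1.5625,(0,0)); g=lambda p:cv(p,3.5,(215,45))
for z in (.11,.114): print(unproj(f((541.5,193)),z,W),unproj(g((346,222)),z,V),unproj(f((468.5,185)),z,U),unproj(tt((218,108)),z,T),unproj(st((428,197)),z,S))
# yaw from roller front edge & housing edges in w11
for a,b,z in [((452,150),(567,148),.08),((464,62),(464,140),.08),((503,218),(580,216),.11),((562,58),(562,138),.08),((452,53),(572,48),.08)]:
    P=unproj([f(a),f(b)],z,W); d=P[1]-P[0]; print(np.degrees(np.arctan2(d[1],d[0])),np.linalg.norm(d))
crop('pics/w11c.png',cv2.imread('pics/w11.png'),255,20,385,150,4.6)
E
```

```text
[[ 0.5506 -0.1438  0.11  ]] [[ 0.5505 -0.1432  0.11  ]] [[ 0.5506 -0.1431  0.11  ]] [[ 0.551  -0.1416  0.11  ]] [[ 0.5494 -0.1434  0.11  ]]
[[ 0.5504 -0.1425  0.114 ]] [[ 0.5503 -0.1424  0.114 ]] [[ 0.5505 -0.1425  0.114 ]] [[ 0.5498 -0.1409  0.114 ]] [[ 0.5538 -0.1458  0.114 ]]
-72.05162994060912 0.03781711803961941
-160.69946892315403 0.023086288275834414
-71.54405622064635 0.021204778944294452
-157.1664055737634 0.023735264027869664
-70.76565001158299 0.0372217511586292
```

View pics/w11c.png

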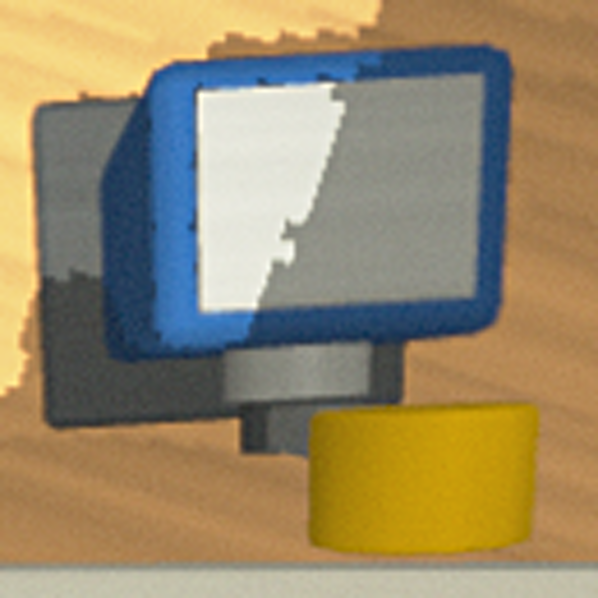

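```bash
python3 plan.py .567 -.190 .164 -70.5 .567 -.190 .081 -70.5
```

```text
t 16.4 pos [ 0.4684 -0.1253  0.1641] rot [-1.800e+02 -3.000e-02 -7.318e+01] F [-0.7 -0.2 -0.1] w 0.0434
(0.567, -0.19, 0.164, -70.5) -> [ 9.05 -7.57  0.01] turn -0.047
(0.567, -0.19, 0.081, -70.5) -> [ 9.04 -7.57  8.31] turn -0.047
```

Request:
carry_out([
  [4.5, -3.8, 0],
  [9, -7.5, 0],
  [9, -7.5, 0],
  [9, -7.5, 2],
  [9, -7.5, 4],
], turn=[-0.05, -0.05, -0.05, -0.05, -0.05], gripper=[0, 0, 0, 0, 0])

```text
time_s: 17.02
tool_pos: [0.5649, -0.1885, 0.1223]
tool_rot: [179.9, 0.0, -70.2]
force: [-0.1, 0.5, -0.3]
grip_width: 0.0032
```

Request:
carry_out([
  [0, 0, 2],
  [0, 0, 4.2],
  [0, 0, 4.2],
  [0, 0, 4.2],
], turn=[0, 0, 0, 0], gripper=[0, 0, 0, 0])

```text
time_s: 17.52
tool_pos: [0.5665, -0.1896, 0.0827]
tool_rot: [-180.0, -0.0, -70.3]
force: [0.2, -0.3, 0.7]
grip_width: 0.0004
```

```bash
python3 snap.py w15;python3 snap.py s15 scene; python3 - <<'E'
from h import *
crop('pics/s15d.png',cv2.imread('pics/s15.png'),180,170,290,285,5)
E
python3 plan.py .567 -.190 .081 -70.5
```

```text
[ 0.5668 -0.1898  0.0831] [-1.7994e+02 -7.0000e-02 -7.0300e+01] cam at [ 0.643 -0.163  0.261]
[ 0.567  -0.1898  0.0833] [-1.7992e+02 -9.0000e-02 -7.0300e+01] cam at [ 1.102 -0.455  0.618]
t 17.62 pos [ 0.567  -0.1898  0.0833] rot [-1.7992e+02 -9.0000e-02 -7.0300e+01] F [-0.2 -0.2  0.4] w 0.0004
(0.567, -0.19, 0.081, -70.5) -> [0.02 0.01 0.23] turn 0.003
```

View pics/w15_x.png

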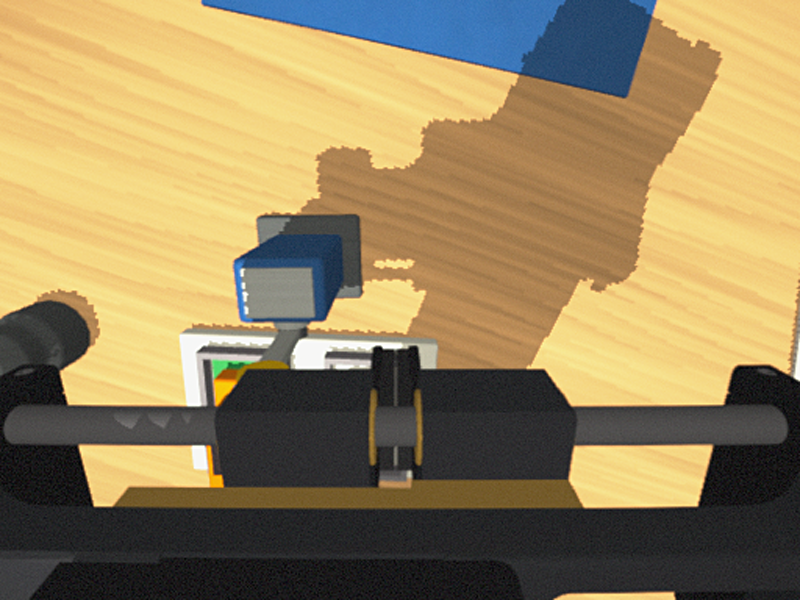

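View pics/s15d.png

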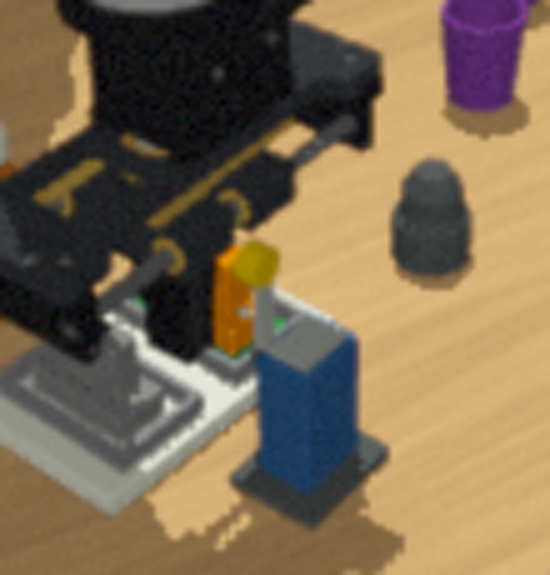

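Fingers are closed on the −y side of the roller, aligned with it. I'll drop a few mm and push towards the switch's +y.

Request:
carry_out([
  [0, 0, 0.3],
  [-1, 0, 0.3],
  [-2, 0, 0.3],
  [-3, 0, 0.3],
  [-3, 0, 0.3],
], turn=[0, 0, 0, 0, 0], gripper=[0, 0, 0, 0, 0])

```text
time_s: 18.25
tool_pos: [0.5561, -0.1603, 0.0793]
tool_rot: [-180.0, -0.0, -70.2]
force: [-0.2, -0.9, -0.9]
grip_width: 0.0005
```

Request:
carry_out([
  [-0.5, 0, 0],
  [-1, 0, 0],
  [-1.2, 0, 0],
  [-1.2, 0, 0],
], turn=[0, 0, 0, 0], gripper=[0, 0, 0, 0])

```text
time_s: 18.75
tool_pos: [0.5523, -0.1504, 0.0793]
tool_rot: [-180.0, -0.0, -70.3]
force: [0.4, -2.8, 1.2]
grip_width: 0.0003
```

```bash
python3 snap.py s16 scene; python3 snap.py w16; python3 - <<'E'
from h import *
crop('pics/s16d.png',cv2.imread('pics/s16.png'),180,170,290,285,5)
E
python3 plan.py .567 -.190 .081 -70.5
```

```text
[ 0.5523 -0.1505  0.0793] [-1.7999e+02 -4.0000e-02 -7.0330e+01] cam at [ 1.102 -0.455  0.618]
[ 0.5523 -0.1505  0.0793] [-1.7998e+02 -3.0000e-02 -7.0330e+01] cam at [ 0.629 -0.124  0.258]
t 18.85 pos [ 0.5523 -0.1505  0.0793] rot [-1.7998e+02 -3.0000e-02 -7.0330e+01] F [ 0.2 -2.   0.9] w 0.0005
(0.567, -0.19, 0.081, -70.5) -> [ 4.21 -0.05 -0.17] turn 0.003
```

View pics/s16d.png

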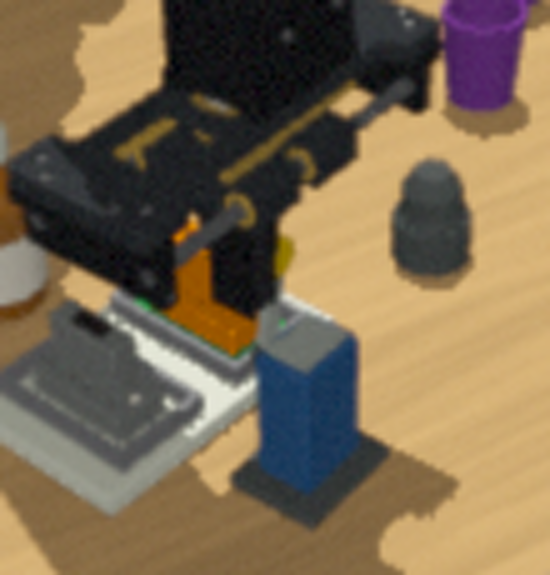

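View pics/w16_x.png

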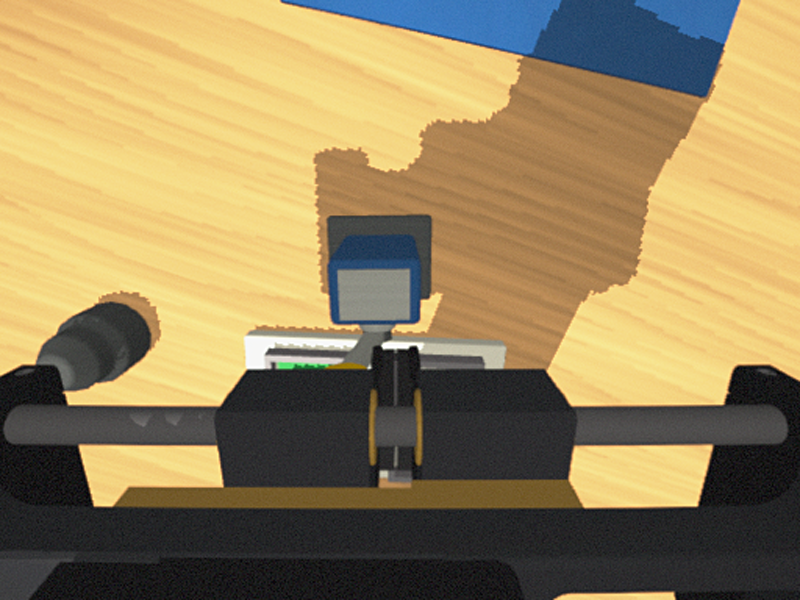

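The roller is moving, at about 2.5 N so far. Pushing on past the click.

Request:
carry_out([
  [-0.5, 0, 0],
  [-1, 0, 0],
  [-1.5, 0, 0],
  [-1.7, 0, 0],
  [-1.7, 0, 0],
], turn=[0, 0, 0, 0, 0], gripper=[0, 0, 0, 0, 0])

```text
time_s: 19.48
tool_pos: [0.5462, -0.1352, 0.0788]
tool_rot: [180.0, -0.1, -70.3]
force: [1.8, -6.3, -3.1]
grip_width: 0.0006
```

```bash
python3 snap.py s17 scene; python3 snap.py w17; python3 - <<'E'
from h import *
crop('pics/s17d.png',cv2.imread('pics/s17.png'),200,190,270,260,8)
S=get_calibration("scene"); s=np.radians(19.5)
O=np.array([.5505,-.143,.06])
for a in (0,.3,.45,.55,.65,.8):
    X=O+np.array([-np.sin(s)*.05*np.sin(a),np.cos(s)*.05*np.sin(a),.05*np.cos(a)])
    print(a,((proj(X,S)[0]-[200,190]+.5)*8).round())
E
python3 plan.py .567 -.190 .081 -70.5
```

```text
[ 0.5462 -0.1352  0.0789] [ 1.7997e+02 -1.0000e-01 -7.0340e+01] cam at [ 1.102 -0.455  0.618]
[ 0.5463 -0.1353  0.0789] [ 1.7998e+02 -1.0000e-01 -7.0340e+01] cam at [ 0.623 -0.109  0.257]
0 [255. 265.]
0.3 [289. 245.]
0.45 [305. 240.]
0.55 [315. 239.]
0.65 [324. 239.]
0.8 [337. 243.]
t 19.57 pos [ 0.5463 -0.1353  0.0789] rot [ 1.7998e+02 -1.0000e-01 -7.0340e+01] F [ 2.7 -5.2 -3.4] w 0.0006
(0.567, -0.19, 0.081, -70.5) -> [ 5.85 -0.11 -0.2 ] turn 0.003
```

View pics/s17d.png

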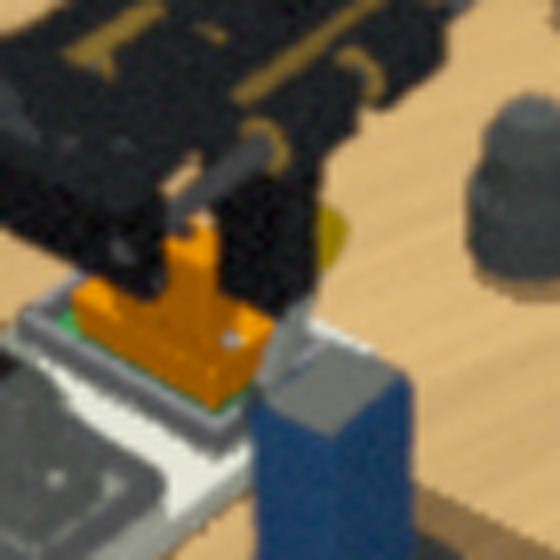

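View pics/w17_x.png

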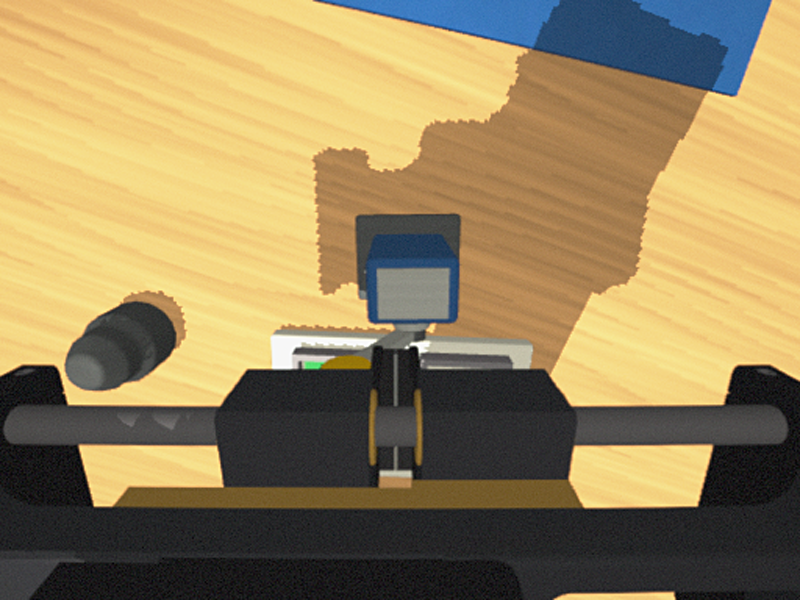

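The roller's right edge at crop x≈350 puts its centre near 313, or about 0.53 rad. I'll push 4 mm further for margin, then back off.

Request:
carry_out([
  [-0.2, 0, 0],
  [-0.4, 0, 0],
  [-0.4, 0, 0],
], turn=[0, 0, 0], gripper=[0, 0, 0])

```text
time_s: 19.95
tool_pos: [0.545, -0.1324, 0.0787]
tool_rot: [180.0, -0.2, -70.4]
force: [3.0, -7.2, -4.7]
grip_width: 0.0005
```

```bash
python3 snap.py s18 scene; python3 - <<'E'
from h import *
crop('pics/s18d.png',cv2.imread('pics/s18.png'),200,190,270,260,8)
E
```

```text
[ 0.545  -0.1324  0.0787] [ 1.7998e+02 -1.6000e-01 -7.0370e+01] cam at [ 1.102 -0.455  0.618]
```

View pics/s18d.png

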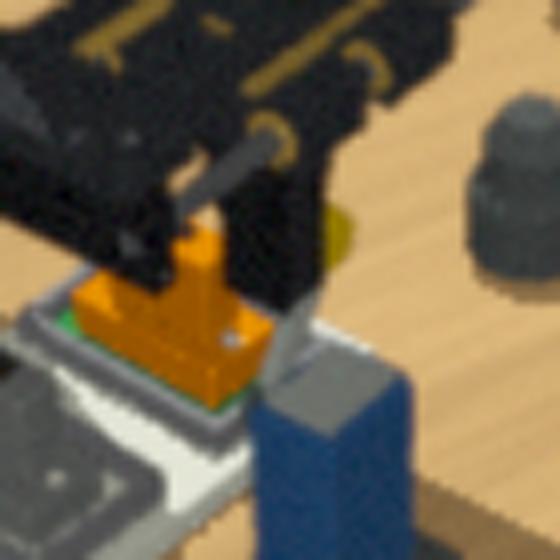

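The roller edge moved from 286 at rest to 355, i.e. about 0.6 rad, well past the click. Backing off.

Request:
carry_out([
  [1, 0, 0],
  [2.5, 0, 0],
  [4, 0, 0],
  [6, 0, 0],
  [6, 0, -4],
], turn=[0, 0, 0, 0, 0], gripper=[0, 0, 0, 0, 0])

```text
time_s: 20.62
tool_pos: [0.5627, -0.1889, 0.1159]
tool_rot: [179.7, 0.3, -70.5]
force: [0.7, 0.7, -0.1]
grip_width: 0.0007
```

Request:
carry_out([
  [0, 0, -5],
  [0, 0, -10],
  [5, 0, -10],
  [10, 0, -10],
  [10, 0, -10],
], turn=[0, 0, 0, 0, 0], gripper=[0, 0, 0, 0, 0])

```text
time_s: 21.25
tool_pos: [0.598, -0.2872, 0.2173]
tool_rot: [179.9, 0.0, -70.7]
force: [0.1, 0.4, -0.7]
grip_width: 0.0007
```

```bash
python3 snap.py s19 scene; python3 snap.py t19 top; python3 - <<'E'
from h import *
crop('pics/s19d.png',cv2.imread('pics/s19.png'),160,140,380,285,3.6)
crop('pics/t19d.png',cv2.imread('pics/t19.png'),110,120,400,310,2.7)
o=telemetry.get_obs();print(o["force"],o["time_s"],o["tool_pos"])
E
```

```text
[ 0.5984 -0.2837  0.2176] [ 1.7993e+02  1.2000e-01 -7.0540e+01] cam at [ 1.102 -0.455  0.618]
[ 0.5988 -0.2814  0.2181] [ 1.7997e+02  1.3000e-01 -7.0380e+01] cam at [0.277 0.019 1.029]
[-0.44148525  0.305184    0.5853363 ] 21.35 [ 0.59878104 -0.28144839  0.21811106]
```

View pics/s19d.png

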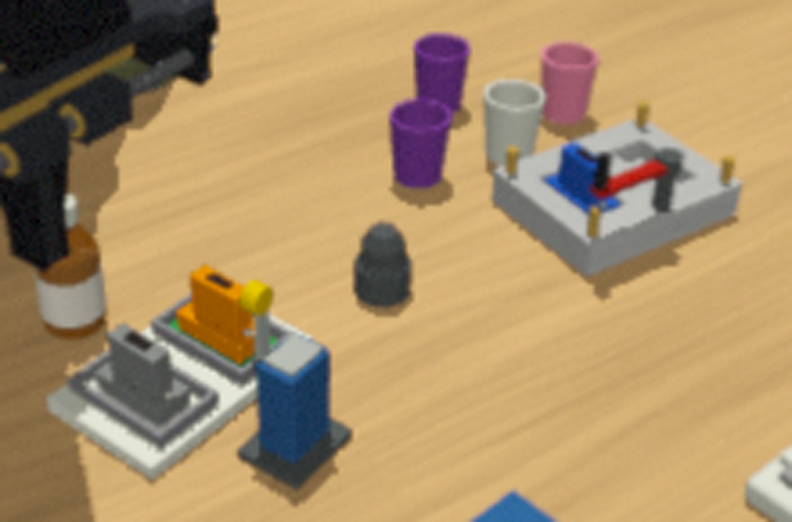

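View pics/t19d.png

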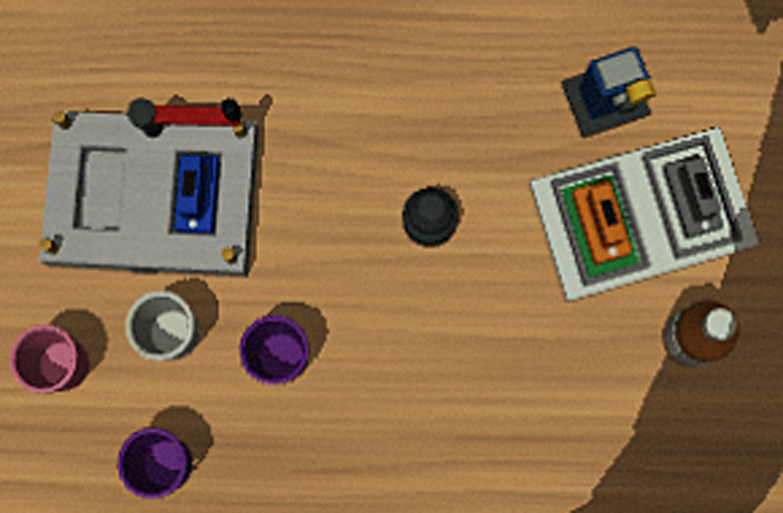

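The final pictures show amber standing on the green pad at top crop (602,220). The roller is back at its rest pixel, scene (231,222). Grey, blue, bottle, beaker and objective are where they were. I'll let the arm settle and hand in.

Request:
carry_out([
  [0, 0, 0],
  [0, 0, 0],
], turn=[0, 0], gripper=[0, 0])

```text
time_s: 21.6
tool_pos: [0.5992, -0.2796, 0.2195]
tool_rot: [-180.0, -0.0, -70.2]
force: [0.2, 0.6, -0.2]
grip_width: 0.0003
```

```bash
python3 -c "
from cell import sign_off
print(sign_off())"
```

```text
the job is handed in; nothing more can be done
None
```

The job is done and handed in at 21.6 s. I swung the red bar to about −1.5 rad, set the amber casting on the green pad and let go. I then pushed the lever to about 0.6 rad, past the 0.45 rad click, and let it spring back.

**Last checks:** The final top and scene pictures show the amber casting upright and centred on the pad, and the roller back at its rest pixel. The blue and grey castings, bottle, beaker and objective look unmoved. The arm is clear of everything.

**What failed or disagreed:**
- **Fingertips:** In the pictures they sat about 24 mm higher than the stated tool geometry. My first swing therefore passed over the knob without touching it. I corrected the height from the images, and the second swing worked.
- **Click:** I judged it only from the lever angle in the pictures. The push force was about 8 N at the end, not the 3 to 4 N given for the click, because I pushed past it.

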